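Jog a stack of mounting plates flush and bring its mark under the punch

ROBOT

A 7-joint arm with a two-finger parallel gripper is mounted at the origin on the work surface. World frame = base frame: x ahead of the robot, y to its left, z up, the work surface at z = 0. Lengths are in mm, angles in rad, forces in N, time in s.
With the tool pointing down it reaches from about 425 to 950 mm from the base axis. Payload 4.7 kg.
Tool frame: the origin (TCP) lies between the finger pads; the fingertips stand 14 mm ahead of it and the grasp point (between the pads) lies 5 mm behind it; z points along the fingers, y is the line along which they close (so a half turn about z gives the same grasp; the last joint's range is limited). The gripper opens to 85 mm and grips with 20 to 120 N. Pads are 22 mm wide; open, the fingers measure 114 mm over their backs; the gripper's body (76 mm by 85 mm) begins 54 mm behind the grasp point. The pads swing forward as they close: fully open they stand 13 mm farther back than shut.
Start: joints at [1.193, 0.469, -0.049, 1.532, 0.024, 1.141, -0.082], TCP at [230.741, -634.355, 245.335] pointing down, gripper open.
Joint ranges: [-2.59, 2.59], [-0.33, 1.99], [-1.39, 1.29], [0.1, 2.45], [-1.04, 4.18], [0.21, 1.99], [-2.66, 2.66]. Speed limits (rad/s): [2.57, 2.57, 3.14, 3.14, 3.14, 3.14, 3.14].

INTERFACE

Orientations are given as [roll, pitch, yaw] about the fixed x, y, z axes, in that order (R = Rz(yaw) Ry(pitch) Rx(roll)).
In Python, from bench import manip gives the robot as it stands.
- The arm moves only by the tool step_arm, never from a script. Its argument "series" is a list of rows, each an object of numbers: "x", "y", "z": the shift along the tool's x, y, z in mm; "wx", "wy", "wz": the turn, a rotation vector about the tool's x, y, z in degrees. In form: [{"x": .., "y": .., "z": .., "wx": .., "wy": .., "wz": ..}, ...]. A call has 1 to 5 rows; each row is the pose to reach, as a shift and turn from the pose commanded when the call began, along the tool's axes at that moment; what a row does not reach only later rows make up. A row lasts 1/12 s, in which the tool goes at most 41.7 mm and 7.16 degrees, less where a joint would pass 70% of its speed; a pose out of reach is approached as far as the arm can. A call with a gripper value outside its range is refused whole. "claw" is the finger opening in mm, from 0 to 85.4, set as the call begins (left out, the last holds). The fingers move at their own pace and stop on an object; "grip_force" is the grip in N (left out, the last holds). Time passes only in rows, so rows that repeat a pose let the fingers close. It gives the time, the measured TCP pose, the force, the opening and the grip force at its end, in the units of the state.
- manip.sense(): the state, without advancing time (a new reading comes with each control period).
- manip.get_image(name): name is "side" or "top" or "wrist"; returns (picture, depth): 384x512x3 uint8, red, green, blue; 384x512 float32, mm along the optical axis (not along the pixel's ray), 0 where there is no reading.
- manip.get_calibration(name): a dict with "fx", "fy", "cx", "cy" (pixels), "rvec" (rotation vector, rad) and "tvec" (3), from world to camera coordinates, as OpenCV has them. Camera axes: x right, y down, z forward; pixel columns grow to the right and rows downward; lengths in mm; the calibration is good to about 2 mm. A picture is of the moment at which its call begins: read the wrist's pose just before it. get_calibration takes no time and is no camera call; for the wrist camera it gives the pose at the moment of the call.
- manip.close_job(): hands the job in; it is judged then, once.
Trained networks look in the newest picture that a camera, given by its name, has taken for a name from the list of things; names that differ only in an ending like _2 or _b are one class to them, and where a whole thing is asked for, a point or a joint stands for the part that bears it (a point fixed in the world has none). Each returns a list of dicts, best first, with "confidence" (0 to 1); they miss things now and then, are a little off and sometimes report something else, mostly with a low value. They report only what shows in the picture. A call takes as long as a camera call. They do not tell look-alikes from the thing itself.
- manip.boxes_of(camera, label): "rect" ([centre column, centre row, width, height] in pixels, round what is visible of it).
- manip.trace(camera, label): "pixels" (384x512 bool, what is visible of it) and "rect" ([centre column, centre row, width, height] in pixels, round what is visible of it).
- manip.pinpoint(camera, label): "location" ([column, row] in pixels: a listed point, or the origin of a listed thing).
The state is a dict: "clock": time; "joint_pos": joint angles; "qd": joint speeds; "effort": joint torques, N m; "tcp_pos": TCP position; "tcp_rot": TCP orientation; "ft_force": force on the tool from outside, world axes, zero at the start; "moment": the same for the moment, N m; "width": finger opening in mm; "gripper_force": force on a finger pad.
Only numpy, scipy, OpenCV 4.12 (cv2) and the standard library are available. Lean on these libraries where they do the work, as an engineer would, in place of code of your own. Each camera call takes 0.05 s, during which the arm holds its last target. There are 200 camera calls.

TASK

Tap the untidy stack of four mounting plates until all their edges are flush (the back fence and the two end pins are there to tap them against), and slide the squared stack along the fence so that, still flush and against the fence, the red spot on the top plate sits right under the punch tip. Leave the stack lying flat in its order, do not bump the press or the yellow guard bar that runs low over the bed, and leave the contactor, the screwdriver and the bin where they are.

Things in the scene. Friction and masses are not known exactly. Their poses are not given: they have to be found in the camera images.
- bed: Fixed dark steel press bed, 15 mm thick, local x -110 to 160, y -340 to 340 mm. Origin on its underside (table height); x points away from the robot to the fence, y along the fence; yaw varies. Aluminium back fence on it: face at local x 60 mm, 14 mm thick, y -280 to 280, top 55 mm above the table. A plate square against the fence has its origin at local x 0.
- groove (a point): Point on the bed, at its local (4, 0, 27) mm: the plates lie on two fixed steel slide rails along the bed's y (-280 to 200 mm), 12 mm high, at local x -50 to -22 and 30 to 60 mm; their tops are 27 mm above the table. This point is midway over the 52 mm wide groove between them, level with their tops. Fingertips can reach into the groove, below the plates' lower faces.
- pins (a point): Point midway between the two fixed upright steel end pins of the bed (16 mm diameter, tops 51 mm above the table, at local x 50 and -50 mm, so 84 mm clear between them), on the line of their +y faces at local y -200 mm, at the height of the rail tops. A plate tapped in -y against both pins has its origin at local y -120 mm.
- guard: Yellow finger guard fixed to the bed, origin and axes as the bed's: a 20 mm round bar along y (-320 to 320 mm) at local x 6 mm, axis 83 mm above the table, 22 mm above the stack; brackets at y -305 and 305 run back over the fence. A gripper upright over mid-stack hits the bar; shut, leaned back about 30 degrees to the robot, closing line parallel to the bar, it fits under.
- press: Blue C-frame punch press fixed behind the fence; origin at local x 0 of the bed, at table height, shifted along y; axes as the bed's. Column at x 80 to 155 mm, 85 mm wide, 244 high; arm 60 mm wide, underside 151 mm above the table, reaches over the fence to x 15. Ram (34 mm, lower down 20 mm diameter) and pointed punch hang at x 42; they do not move.
- tip (a point): Point of the punch, at local (42, 0, 63) mm of the press: 63 mm above the table, 12 mm above the top of the stack.
- plate1: Loose green mounting plate, number 1 from the bottom, on the slide rails, 120 (x) x 160 (y) x 6 mm, about 0.12 kg; origin at the centre of its underside; x points to the fence, y along it. It starts 10 to 25 mm short of the fence and slightly turned, at the -y end of the bed.
- plate2: Loose white mounting plate, number 2 from the bottom, 120 (x) x 160 (y) x 6 mm, about 0.12 kg; origin at the centre of its underside; x points to the fence, y along it. It starts 10 to 25 mm short of the fence and slightly turned, at the -y end of the bed.
- plate3: Loose green mounting plate, number 3 from the bottom, 120 (x) x 160 (y) x 6 mm, about 0.12 kg; origin at the centre of its underside; x points to the fence, y along it. It starts 10 to 25 mm short of the fence and slightly turned, at the -y end of the bed.
- plate4: Loose white mounting plate, number 4 from the bottom (the top one, with the red spot), 120 (x) x 160 (y) x 6 mm, about 0.12 kg; origin at the centre of its underside; x points to the fence, y along it. It starts 10 to 25 mm short of the fence and slightly turned, at the -y end of the bed.
- mark (a point): Centre of the red spot (12 mm diameter) on the top plate's upper face, at local (42, 30, 6) mm of plate4. It must be slid about 70 to 180 mm towards +y of the bed to come under the tip.
- contactor: Loose dark contactor block 75 x 45 x 85 mm standing on the near side of the bed's +y end; origin at the centre of its underside.
- screwdriver: Loose screwdriver 190 mm long with an orange handle, lying on the table in front of the robot.
- bin: Loose blue open bin 100 x 150 x 55 mm with grey cable glands, on the table in front of the robot; origin at the centre of its underside.
There are look-alikes about, which are no part of the job. Leave any blue look-alike of the plate1 alone.

How it is judged (in metres and radians):
At the end, for the whole second after the job is handed in: The four plates lie flat, stacked in order and at rest on the bed, each touching the fence within 2.5 mm and square to it within 0.025 rad, their ends flush within 3 mm, and the red spot's centre is within 6 mm horizontally of the punch tip (x of plate1 in the frame of bed between -0.0025 and 0.003 m and angle between the x axis of each of plate1, plate2, plate3, plate4 and the x axis of bed, either way round below 0.025 rad and angle between each of plate1, plate2, plate3, plate4's own z axis and vertical below 0.04 rad and linear speed of each of plate1, plate2, plate3, plate4 below 0.01 m/s and x of plate2 in the frame of bed between -0.0025 and 0.003 m and x of plate3 in the frame of bed between -0.0025 and 0.003 m and x of plate4 in the frame of bed between -0.0025 and 0.003 m and y of plate2 in the frame of plate1 between -0.003 and 0.003 m and y of plate3 in the frame of plate1 between -0.003 and 0.003 m and y of plate3 in the frame of plate2 between -0.003 and 0.003 m and y of plate4 in the frame of plate1 between -0.003 and 0.003 m and y of plate4 in the frame of plate2 between -0.003 and 0.003 m and y of plate4 in the frame of plate3 between -0.003 and 0.003 m and z of mark in the frame of bed between 0.048 and 0.054 m and horizontal distance between mark and tip below 0.006 m).
It fails at once if the press is bumped (over 4 N) (contact force between press and anything else above 4 N).
It fails at once if the yellow guard is bumped (over 4 N) (contact force between guard and anything else above 4 N).
It fails at once if the contactor is moved more than 15 mm (distance of contactor from where it was at the start of the episode above 0.015 m).
It fails at once if the screwdriver is moved more than 15 mm (distance of screwdriver from where it was at the start of the episode above 0.015 m).
It fails at once if the bin is moved more than 15 mm (distance of bin from where it was at the start of the episode above 0.015 m).
It also fails if it takes over 72 s, if anything falls off the work surface, if the arm or the gripper's body presses on something with over 40 N, if the wrist force passes 120 N, or if a joint passes its speed limit or range.

## Working session

There is one attempt and no reset: what is moved stays moved. The work goes in short steps, Python scripts to look and compute and a tool call to move; the robot and the scene stay as the last step left them, time stands still between calls to the robot, and variables do not carry over. Pictures are saved under pics/ and viewed, at most 10 in all, crops included, and the job is handed in when it is done.

Besides the shell and the picture viewer there is one more tool, called after "Call:" in YAML: its name, and indented under it one key for each argument. step_arm: Moves the arm, as the interface text tells. Its arguments: {"type":"object","properties":{"series":{"type":"array"},"claw":{"type":"number"},"grip_force":{"type":"number"}},"required":["series"]}

```bash
mkdir -p pics; ls; cat > h.py <<'E'
import numpy as np, cv2
from scipy.spatial.transform import Rotation as R
from bench import manip
def cal(n):
    c=manip.get_calibration(n); K=np.array([[c['fx'],0,c['cx']],[0,c['fy'],c['cy']],[0,0,1.]])
    return K,np.array(c['rvec'],float).ravel(),np.array(c['tvec'],float).ravel()
def proj(n,P):
    K,r,t=cal(n); return cv2.projectPoints(np.array(P,float).reshape(-1,1,3),r,t,K,None)[0].reshape(-1,2)
def atz(n,px,z):
    K,r,t=cal(n); M=cv2.Rodrigues(r)[0]; px=np.array(px,float).reshape(-1,2)
    d=(M.T@np.linalg.inv(K)@np.c_[px,np.ones(len(px))].T).T; C=-M.T@t
    return C+d*((z-C[2])/d[:,2])[:,None]
def cloud(n,dep):
    K,r,t=cal(n); M=cv2.Rodrigues(r)[0]; v,u=np.mgrid[:384,:512]
    p=np.stack([(u-K[0,2])/K[0,0]*dep,(v-K[1,2])/K[1,1]*dep,dep],-1)
    return (p-t)@M
E
python3 - <<'E'
from h import *
s=manip.sense(); print({k:np.round(v,3).tolist() for k,v in s.items()})
ims=[]
for n in ['side','top','wrist']:
    im,d=manip.get_image(n); np.save(n+'_d.npy',d); cv2.imwrite(n+'0.png',im[:,:,::-1]); ims.append(im)
    c=manip.get_calibration(n);M=cv2.Rodrigues(np.array(c['rvec'],float))[0];print(n,c['fx'],np.round(-M.T@np.array(c['tvec'],float).ravel()),np.round(M[2],2))
    for l in ['bed','groove','pins','tip','mark','press','plate4','contactor','bin','screwdriver']:
        try: print(n,l,[(np.round(q['location']).tolist(),round(q['confidence'],2)) for q in manip.pinpoint(n,l)[:3]])
        except Exception as e: print(n,l,e)
cv2.imwrite('pics/a.png',cv2.resize(np.vstack([np.hstack(ims[:2]),np.hstack([ims[2],ims[2]*0])]),(800,600))[:,:,::-1])
cv2.imwrite('pics/top.png',cv2.resize(ims[1],(800,600))[:,:,::-1])
E
```

```text
pics
{'clock': 0.0, 'joint_pos': [1.193, 0.469, -0.049, 1.534, 0.024, 1.141, -0.082], 'qd': [-0.0, 0.001, -0.001, 0.0, -0.001, 0.0, 0.0], 'effort': [-0.001, -51.031, -0.047, -23.771, 0.011, 0.008, 0.0], 'tcp_pos': [230.513, -633.826, 244.243], 'tcp_rot': [-3.14, 0.0, 0.349], 'ft_force': [-0.094, 0.035, 0.367], 'moment': [-0.092, 0.032, 0.008], 'gripper_force': 0.0, 'width': 85.625}
side 397.158982385524 [-129.  829.  585.] [ 0.56 -0.67 -0.48]
side bed [([253.0, 186.0], 0.83), ([198.0, 224.0], 0.2)]
side groove [([254.0, 178.0], 0.91), ([197.0, 222.0], 0.17)]
side pins [([302.0, 161.0], 0.91), ([279.0, 166.0], 0.72)]
side tip [([240.0, 166.0], 0.64)]
side mark [([267.0, 161.0], 0.74), ([197.0, 224.0], 0.17)]
side press []
side plate4 [([281.0, 161.0], 0.8), ([111.0, 245.0], 0.64), ([278.0, 169.0], 0.57)]
side contactor [([257.0, 175.0], 0.62), ([199.0, 225.0], 0.58)]
side bin [([360.0, 183.0], 0.9)]
side screwdriver [([255.0, 267.0], 0.87), ([281.0, 165.0], 0.47), ([238.0, 164.0], 0.16)]
top 400.49181187506986 [360.  69. 985.] [ 0.11 -0.01 -0.99]
top bed [([290.0, 156.0], 0.65)]
top groove [([291.0, 157.0], 0.57)]
top pins [([374.0, 169.0], 0.76)]
top tip []
top mark [([324.0, 144.0], 0.6)]
top press [([287.0, 154.0], 0.17)]
top plate4 [([103.0, 127.0], 0.92), ([332.0, 165.0], 0.6)]
top contactor [([175.0, 169.0], 0.89)]
top bin [([398.0, 257.0], 0.83)]
top screwdriver [([160.0, 260.0], 0.62)]
wrist 297.9666214206914 [ 292. -612.  375.] [-0.25 -0.09 -0.97]
wrist bed []
wrist groove []
wrist pins []
wrist tip []
wrist mark []
wrist press []
wrist plate4 []
wrist contactor []
wrist bin []
wrist screwdriver []
```

View pics/a.png

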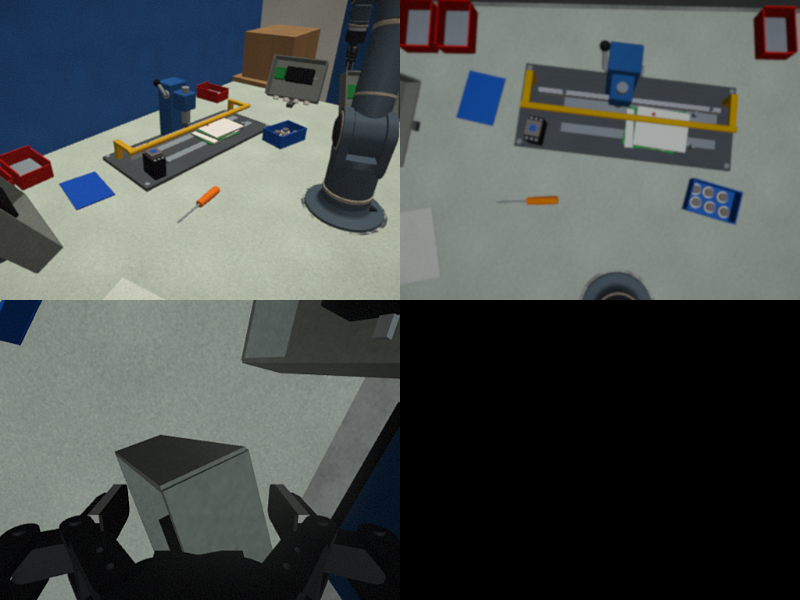

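View pics/top.png

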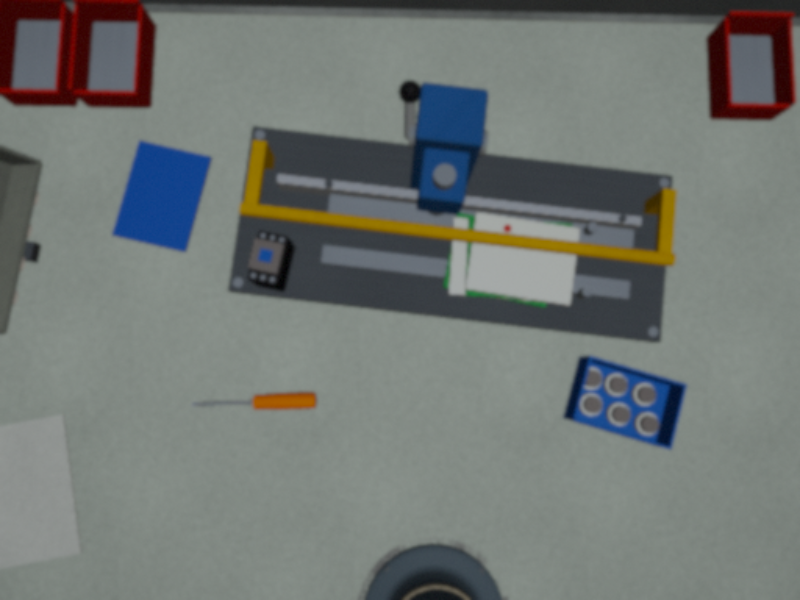

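The overview shows the bed with guard bar, press at about (445,170) and untidy stack at about (515,255) in the enlarged top picture. The blue plate at about (163,197) is the look-alike. The red spot is at about (507,228), the contactor at (267,258), the bin at (627,402) and the screwdriver at (285,401). The stack on the rails is the target. Next I'll localise the bed.

```bash
cat > bed.py <<'E'
from h import *
im=cv2.imread('top0.png'); d=np.load('top_d.npy')
pts=[]
# fit bed pose: outline of bed (z=15) from trace
manip.get_image('top'); 
q=manip.trace('top','bed'); print([(x['confidence'],np.round(x['rect'])) for x in q])
m=q[0]['pixels'].astype(np.uint8)
c=max(cv2.findContours(m,cv2.RETR_EXTERNAL,cv2.CHAIN_APPROX_NONE)[0],key=cv2.contourArea).reshape(-1,2)
P=atz('top',c,15)[:,:2].astype(np.float32)
print('rect',cv2.minAreaRect(P))
# screws-corners fallback
cor=atz('top',np.array([[252,127],[671,177],[659,341],[230,291]])*.64,15); print(cor.round(1), [np.linalg.norm(cor[i]-cor[i-1]).round() for i in range(4)])
X=cloud('top',d)
for u,v in [(300,240),(330,170),(355,165),(280,120),(200,170)]: print(u,v,X[v,u].round(1))
for n,ls in [('top',['tip','mark','groove','pins','bed']),('side',['tip','mark','groove','pins','bed'])]:
    manip.get_image(n)
    for l in ls:
        z=dict(tip=63,mark=51,groove=27,pins=27,bed=0)[l]
        for p in manip.pinpoint(n,l)[:1]: print(n,l,np.round(p['location'],1),atz(n,p['location'],z).round(1),p['confidence'])
# red spot
for n in ['top','side']:
    im=cv2.imread(n+'0.png').astype(int); r=(im[:,:,2]>120)&(im[:,:,1]<90)&(im[:,:,0]<90)
    k,l,st,ce=cv2.connectedComponentsWithStats(r.astype(np.uint8)); 
    for i in range(1,k):
        if st[i,4]<80: print(n,st[i,4],ce[i].round(1),atz(n,ce[i],51).round(1))
cv2.imwrite('pics/crop.png',cv2.resize(cv2.imread('side0.png')[90:240,120:340],(800,545),interpolation=2))
E
python3 bed.py
```

```text
[(0.61, array([288., 149., 286., 138.])), (0.33, array([293., 166.,  16.,  51.])), (0.2, array([334., 165.,  76.,  59.]))]
rect ((514.4168090820312, -18.105194091796875), (680.2652587890625, 126.49400329589844), 83.92024230957031)
[[ 754.1  299.1   15. ]
 [ 684.2 -374.8   15. ]
 [ 420.5 -347.5   15. ]
 [ 487.8  322.5   15. ]] [np.float64(267.0), np.float64(677.0), np.float64(265.0), np.float64(673.0)]
300 240 [363.3 -52.6   0.5]
330 170 [ 528.8 -116.7   52.9]
355 165 [ 542.1 -176.4   51.8]
280 120 [597.7  14.2 216.1]
200 170 [529.9 195.   16.7]
top mark [324.9 143. ] [[ 594.3 -105.2   51. ]] 0.8
top groove [290.7 152.5] [[575.1 -26.   27. ]] 0.59
top pins [371.7 168.1] [[ 540.  -223.6   27. ]] 0.87
top bed [289.4 157. ] [[569.6 -25.4   0. ]] 0.86
side tip [238.1 165.6] [[605.8   5.2  63. ]] 0.79
side mark [266.  163.3] [[566.9 -84.5  51. ]] 0.89
side groove [254.7 178.8] [[555.1 -14.   27. ]] 0.75
side pins [297.1 158.6] [[ 541.1 -224.8   27. ]] 0.71
side bed [253.3 185.5] [[562.5 -16.6   0. ]] 0.6
top 8 [82.5  0. ] [[943.8 492.8  51. ]]
top 9 [506.  22.] [[ 909.3 -557.    51. ]]
top
[... 2280 characters left out ...]
.] [[625.8 159.4  51. ]]
side 7 [ 33. 187.] [[965.7 467.4  51. ]]
side 1 [192. 187.] [[627.7 176.9  51. ]]
side 33 [ 13.5 194.1] [[965.  520.2  51. ]]
side 54 [ 49.4 197. ] [[875.7 464.6  51. ]]
side 1 [187. 189.] [[629.6 194.   51. ]]
side 1 [182. 191.] [[631.5 210.8  51. ]]
side 1 [184. 190.] [[631.6 203.3  51. ]]
side 1 [177. 193.] [[633.3 227.3  51. ]]
side 1 [179. 192.] [[633.4 220.   51. ]]
side 1 [153. 197.] [[665.4 283.9  51. ]]
side 2 [155.  198.5] [[654.8 285.5  51. ]]
side 1 [155. 201.] [[644.2 293.8  51. ]]
side 72 [ 10.8 212.9] [[870.3 565.7  51. ]]
side 60 [ 44.3 217.7] [[785.4 521.8  51. ]]
side 49 [  7.  220.3] [[842.5 585.9  51. ]]
side 11 [ 12.3 230.8] [[786.2 596.7  51. ]]
```

View pics/crop.png

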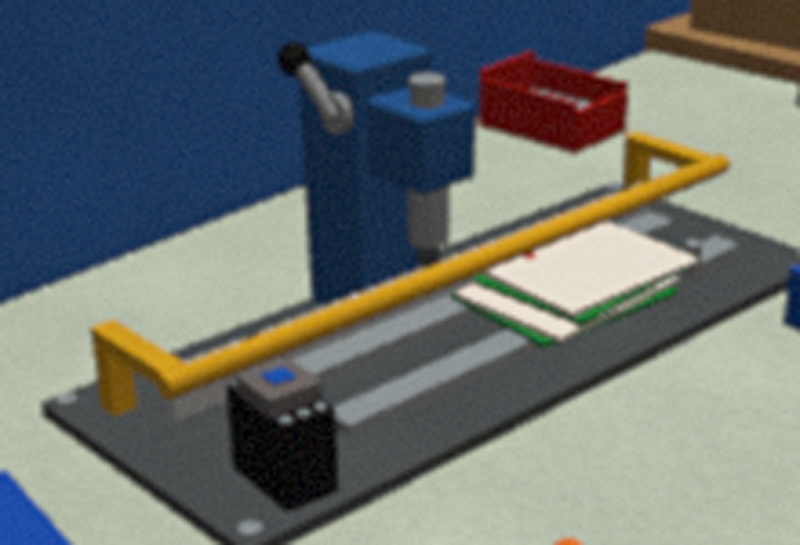

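The crop shows the stack of two green and two white plates alternating, lying turned near the pins, with its red spot just behind the bar at about (530,253). The punch hangs at about (428,250). This is the right stack. I'll refine the bed pose from its outline edges.

```bash
cat > fit.py <<'E'
from h import *
from scipy.optimize import least_squares
def W(p,L):
    L=np.atleast_2d(np.array(L,float)); c,s=np.cos(p[2]),np.sin(p[2])
    return np.c_[p[0]+c*L[:,0]-s*L[:,1],p[1]+s*L[:,0]+c*L[:,1],L[:,2]]
def segs(n):
    far=lambda z:([160,-300,z],[160,300,z]); near=([-110,-330,0],[-110,330,0])
    ez={'top':15,'side':0}[n]
    return [far(15),near,([-95,340,ez],[150,340,ez]),([-95,-340,15],[150,-340,15]),]
def edges(n,g,p,w):
    out=[]
    for a,b in segs(n):
        L=np.linspace(a,b,60); q=proj(n,W(p,L)); t=q[-1]-q[0]; nv=np.array([-t[1],t[0]])/np.hypot(*t)
        o=np.arange(-w,w+.01,.5); S=q[:,None]+nv*o[None,:,None]
        v=cv2.remap(g,S[...,0].astype(np.float32),S[...,1].astype(np.float32),cv2.INTER_LINEAR)
        G=np.abs(np.gradient(cv2.GaussianBlur(v,(5,1),0),axis=1)); k=G.argmax(1); ok=G.max(1)>8
        inb=(q[:,0]>3)&(q[:,0]<508)&(q[:,1]>3)&(q[:,1]<380)
        for i in np.where(ok&inb)[0]: out.append((L[i],S[i,k[i]],nv))
    return out
def fit(names,p):
    for w in (6,4,3):
        E={n:edges(n,cv2.imread(n+'0.png',0).astype(np.float32),p,w) for n in names}
        def f(p):
            r=[]
            for n,e in E.items():
                q=proj(n,W(p,[x[0] for x in e])); r.append(np.einsum('ij,ij->i',q-np.array([x[1] for x in e]),np.array([x[2] for x in e])))
            return np.concatenate(r)
        s=least_squares(f,p,loss='soft_l1',f_scale=.5); p=s.x
    return p,np.median(np.abs(f(p))),len(f(p))
if __name__=='__main__':
    p0=[562,-23,-.1]
    for ns in (['top'],['side'],['top','side']):
        p,r,k=fit(ns,p0); print(ns,p.round(4),r,k)
    np.save('bed.npy',p)
    for n in ['top','side']:
        g=cv2.imread(n+'0.png')
        for a,b in segs(n)+[([60,-280,55],[60,280,55]),([-4,-320,83],[-4,320,83]),([16,-320,83],[16,320,83]),([-50,-280,27],[-50,200,27])]:
            q=proj(n,W(p,[a,b])); cv2.line(g,*[tuple(int(round(x*16)) for x in y) for y in q],(0,255,255),1,cv2.LINE_AA,4)
        if n=='top': o=cv2.resize(g[60:230,140:440],(800,453))
        else: o2=g
    cv2.imwrite('pics/fit.png',o)
E
python3 fit.py
```

```text
['top'] [ 5.634916e+02 -2.218610e+01 -1.023000e-01] 0.48996205475306664 170
['side'] [ 5.61775e+02 -2.40525e+01 -1.03100e-01] 0.48278710116207224 216
['top', 'side'] [ 5.631194e+02 -2.290240e+01 -1.031000e-01] 0.49754398384804377 383
```

View pics/fit.png

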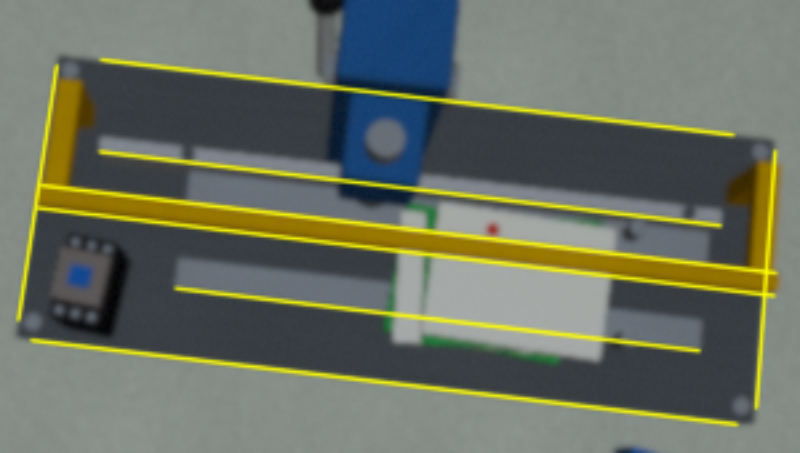

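```bash
cat > go.py <<'E'
import sys
from fit import *
p=np.load('bed.npy')
def loc(w):
    w=np.atleast_2d(w)-[p[0],p[1],0]; return w@R.from_euler('z',p[2]).as_matrix()
def state():
    s=manip.sense(); Rc=R.from_euler('xyz',s['tcp_rot']); return s,np.array(s['tcp_pos']),Rc
def go(lx,ly,z,lean=0,tip=0):
    "target: tip point (TCP+tip along z) at local lx,ly,z"
    s,pc,Rc=state(); L=np.radians(lean)
    Rt=R.from_euler('z',p[2])*R.from_matrix(np.array([[-np.cos(L),0,-np.sin(L)],[0,1,0],[np.sin(L),0,-np.cos(L)]]).T)
    pt=W(p,[lx,ly,z])[0]-tip*Rt.as_matrix()[:,2]
    d=Rc.inv().apply(pt-pc); w=np.degrees((Rc.inv()*Rt).as_rotvec())
    tipc=loc(pc+14*Rc.as_matrix()[:,2])[0]
    print('t',round(s['clock'],2),'tcp loc',loc(pc)[0].round(1),'tip14',tipc.round(1),'F',np.round(s['ft_force'],1),'w',round(s['width'],1))
    print('shift',d.round(1),'rot',w.round(1),'joints',np.round(s['joint_pos'],2))
if __name__=='__main__': go(*map(float,sys.argv[1:]))
E
python3 go.py -130 -100 200
python3 - <<'E'
from go import *
manip.get_image('top')
for l in ['bin','contactor','screwdriver','press']:
    q=manip.trace('top',l)[0]; v,u=np.where(q['pixels']); 
    P=loc(atz('top',np.c_[u,v],40))
    print(l,q['confidence'],P.min(0).round(),P.max(0).round())
E
```

```text
t 2.35 tcp loc [-267.7 -642.4  245.4] tip14 [-267.7 -642.4  231.4] F [ 0.9  0.8 -0. ] w 85.4
shift [ 360.7 -427.9   45.3] rot [   0.     0.  -154.1] joints [ 1.19  0.47 -0.05  1.53  0.02  1.14 -0.08]Traceback (most recent call last):
  File "<stdin>", line 4, in <module>
IndexError: list index out of range
```

Call:
step_arm:
  series:
    - {"x": 360,"y": -428,"z": 0,"wz": -154}
    - {"x": 360,"y": -428,"z": 0,"wz": -154}
    - {"x": 360,"y": -428,"z": 0,"wz": -154}
    - {"x": 360,"y": -428,"z": 0,"wz": -154}
    - {"x": 360,"y": -428,"z": 0,"wz": -154}

```text
validation failed for argument at $.se...
```

```bash
python3 go.py -130 -100 200
```

```text
t 2.45 tcp loc [-267.7 -642.4  245.4] tip14 [-267.7 -642.4  231.4] F [-0.4 -0.5  0.4] w 85.1
shift [ 360.7 -427.8   45.3] rot [   0.     0.  -154.1] joints [ 1.19  0.47 -0.05  1.53  0.02  1.14 -0.08]
```

Call:
step_arm:
  series:
    - {"x": 26,"y": -31,"z": 0,"wx": 0,"wy": 0,"wz": -7}
    - {"x": 52,"y": -62,"z": 0,"wx": 0,"wy": 0,"wz": -14}
    - {"x": 78,"y": -93,"z": 0,"wx": 0,"wy": 0,"wz": -21}
    - {"x": 104,"y": -124,"z": 0,"wx": 0,"wy": 0,"wz": -28}
    - {"x": 130,"y": -155,"z": 0,"wx": 0,"wy": 0,"wz": -35}

```text
clock: 2.87
tcp_pos: [300.3, -442.5, 245.5]
tcp_rot: [3.141, 0.0, 0.965]
ft_force: [0.9, 0.4, 0.6]
width: 85.2
gripper_force: 0.0
```

```bash
python3 go.py -130 -100 200
```

```text
t 2.87 tcp loc [-218.2 -444.4  245.5] tip14 [-218.2 -444.4  231.5] F [0.9 0.4 0.6] w 85.2
shift [344.3 -88.5  45.3] rot [  -0.     0.  -118.8] joints [ 1.1   0.25 -0.24  1.86  0.07  1.04  0.22]
```

Call:
step_arm:
  series:
    - {"x": 40,"y": -10,"z": 0,"wx": 0,"wy": 0,"wz": -7}
    - {"x": 79,"y": -20,"z": 0,"wx": 0,"wy": 0,"wz": -14}
    - {"x": 118,"y": -30,"z": 0,"wx": 0,"wy": 0,"wz": -21}
    - {"x": 157,"y": -40,"z": 0,"wx": 0,"wy": 0,"wz": -28}
    - {"x": 196,"y": -50,"z": 0,"wx": 0,"wy": 0,"wz": -35}

```text
clock: 3.28
tcp_pos: [371.8, -253.3, 245.7]
tcp_rot: [3.141, 0.001, 1.576]
ft_force: [0.8, 0.3, -0.9]
width: 85.7
gripper_force: 0.0
```

```bash
python3 go.py -130 -100 150
```

```text
t 3.28 tcp loc [-166.6 -248.8  245.7] tip14 [-166.6 -248.8  231.7] F [ 0.8  0.3 -0.9] w 85.7
shift [144.1  52.5  95.6] rot [ -0.    0.1 -83.8] joints [ 0.93  0.13 -0.46  2.02  0.07  1.01  0.44]
```

Call:
step_arm:
  series:
    - {"x": 29,"y": 10,"z": 0,"wx": 0,"wy": 0,"wz": -7}
    - {"x": 58,"y": 21,"z": 0,"wx": 0,"wy": 0,"wz": -14}
    - {"x": 86,"y": 31,"z": 0,"wx": 0,"wy": 0,"wz": -21}
    - {"x": 115,"y": 42,"z": 0,"wx": 0,"wy": 0,"wz": -28}
    - {"x": 144,"y": 52,"z": 0,"wx": 0,"wy": 0,"wz": -35}

```text
clock: 3.7
tcp_pos: [423.9, -109.7, 245.7]
tcp_rot: [3.141, 0.001, 2.187]
ft_force: [0.9, 0.1, 0.8]
width: 85.5
gripper_force: 0.0
```

Call:
step_arm:
  series:
    - {"x": 0,"y": 0,"z": 0,"wx": 0,"wy": 0,"wz": -7}
    - {"x": 0,"y": 0,"z": 0,"wx": 0,"wy": 0,"wz": -14}
    - {"x": 0,"y": 0,"z": 0,"wx": 0,"wy": 0,"wz": -21}
    - {"x": 0,"y": 0,"z": 0,"wx": 0,"wy": 0,"wz": -28}
    - {"x": 0,"y": 0,"z": 0,"wx": 0,"wy": 0,"wz": -35}

```text
clock: 4.12
tcp_pos: [423.6, -111.0, 245.5]
tcp_rot: [-3.141, 0.001, 2.798]
ft_force: [-0.1, -0.1, 0.9]
width: 85.3
gripper_force: 0.0
```

```bash
python3 go.py -120 -100 100
```

```text
t 4.12 tcp loc [-129.8 -102.   245.5] tip14 [-129.8 -102.   231.5] F [-0.1 -0.1  0.9] w 85.3
shift [ -8.9   4.3 145.5] rot [ -0.    0.  -13.8] joints [ 0.82  0.13 -0.71  2.03  0.1   1.01  1.29]
```

Call:
step_arm:
  series:
    - {"x": -3,"y": 1,"z": 30,"wx": 0,"wy": 0,"wz": -7}
    - {"x": -6,"y": 3,"z": 60,"wx": 0,"wy": 0,"wz": -13.8}
    - {"x": -6,"y": 4,"z": 90,"wx": 0,"wy": 0,"wz": -13.8}
    - {"x": -6,"y": 4,"z": 105,"wx": 0,"wy": 0,"wz": -13.8}

```text
clock: 4.45
tcp_pos: [429.0, -109.1, 137.7]
tcp_rot: [3.141, -0.004, 3.033]
ft_force: [-0.6, 0.4, -0.1]
width: 85.6
gripper_force: 0.0
```

```bash
python3 go.py -115 -100 24; python3 - <<'E'
from go import *
im,d=manip.get_image('wrist'); cv2.imwrite('pics/w1.png',im[:,:,::-1]); np.save('w1.npy',d)
X=loc(cloud('wrist',d).reshape(-1,3)).reshape(384,512,3); np.save('w1X.npy',X)
E
```

```text
t 4.45 tcp loc [-124.6  -99.6  137.7] tip14 [-124.6  -99.5  123.7] F [-0.6  0.4 -0.1] w 85.6
shift [-10.   -0.5 113.7] rot [ 0.1 -0.2 -0.3] joints [ 0.75  0.31 -0.7   2.14  0.28  0.78  1.34]
```

View pics/w1.png

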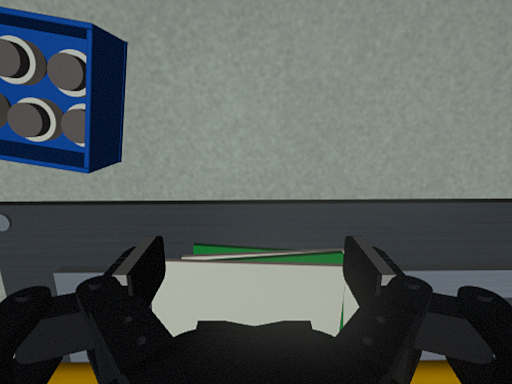

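The wrist view shows the near edges of the stack at rows 243 to 265, between the fingers, and the bin clear at upper left (120,90). I'll descend in front of the stack and do the first x tap.

Call:
step_arm:
  series:
    - {"x": 0,"y": 0,"z": 35,"wx": 0,"wy": 0,"wz": 0}
    - {"x": 2,"y": 0,"z": 70,"wx": 0,"wy": 0,"wz": 0}
    - {"x": 2,"y": 0,"z": 100,"wx": 0,"wy": 0,"wz": -0.3}
    - {"x": 2,"y": 0,"z": 112,"wx": 0,"wy": 0,"wz": -0.3}

```text
clock: 4.83
tcp_pos: [427.0, -109.2, 26.0]
tcp_rot: [3.141, -0.004, 3.038]
ft_force: [-0.9, -0.7, -0.3]
width: 85.5
gripper_force: 0.0
```

```bash
python3 go.py -71 -100 22
```

```text
t 4.83 tcp loc [-126.6  -99.8   26. ] tip14 [-126.6  -99.8   12. ] F [-0.9 -0.7 -0.3] w 85.5
shift [-55.6  -0.2   3.7] rot [ 0.  -0.2 -0. ] joints [ 0.61  0.5  -0.55  2.23  0.51  0.54  1.13]
```

Call:
step_arm:
  series:
    - {"x": -12,"y": 0,"z": 2,"wx": 0,"wy": -0.2,"wz": 0}
    - {"x": -22,"y": 0,"z": 3,"wx": 0,"wy": -0.2,"wz": 0}
    - {"x": -30,"y": 0,"z": 3,"wx": 0,"wy": -0.2,"wz": 0}
    - {"x": -37,"y": 0,"z": 3,"wx": 0,"wy": -0.2,"wz": 0}
    - {"x": -43,"y": 0,"z": 3,"wx": 0,"wy": -0.2,"wz": 0}

```text
clock: 5.25
tcp_pos: [471.9, -114.1, 26.3]
tcp_rot: [-3.14, 0.003, 3.038]
ft_force: [-4.6, -0.4, 1.4]
width: 85.3
gripper_force: 2.3
```

Call:
step_arm:
  series:
    - {"x": -3,"y": 0,"z": 0,"wx": 0,"wy": 0,"wz": 0}
    - {"x": -5,"y": 0,"z": 0,"wx": 0,"wy": 0,"wz": 0}
    - {"x": -7,"y": 0,"z": 0,"wx": 0,"wy": 0,"wz": 0}
    - {"x": -9,"y": 0,"z": 0,"wx": 0,"wy": 0,"wz": 0}

```text
clock: 5.58
tcp_pos: [476.8, -114.3, 25.0]
tcp_rot: [-3.14, -0.004, 3.038]
ft_force: [-8.8, 0.9, 3.3]
width: 85.2
gripper_force: 4.3
```

```bash
python3 go.py -71 -100 24
```

```text
t 5.58 tcp loc [-76.5 -99.8  25. ] tip14 [-76.6 -99.8  11. ] F [-8.8  0.9  3.3] w 85.2
shift [-5.5 -0.2  1. ] rot [-0.1 -0.2 -0. ] joints [ 0.58  0.56 -0.54  2.12  0.51  0.6   1.14]
```

Call:
step_arm:
  series:
    - {"x": -2,"y": 0,"z": 0,"wx": 0,"wy": 0,"wz": 0}
    - {"x": -4,"y": 0,"z": 0,"wx": 0,"wy": 0,"wz": 0}
    - {"x": -4,"y": 0,"z": 0,"wx": 0,"wy": 0,"wz": 0}

```text
clock: 5.83
tcp_pos: [480.2, -114.7, 24.9]
tcp_rot: [-3.14, -0.005, 3.038]
ft_force: [-9.8, 0.8, 2.9]
width: 85.1
gripper_force: 4.5
```

```bash
python3 go.py -71 -100 24
```

```text
t 5.83 tcp loc [-73.  -99.8  24.9] tip14 [-73.1 -99.8  10.9] F [-9.8  0.8  2.9] w 85.1
shift [-2.  -0.2  0.9] rot [-0.1 -0.3 -0. ] joints [ 0.58  0.56 -0.54  2.11  0.51  0.61  1.14]
```

Call:
step_arm:
  series:
    - {"x": -2,"y": 0,"z": 0,"wx": 0,"wy": 0,"wz": 0}
    - {"x": -3,"y": 0,"z": 0,"wx": 0,"wy": 0,"wz": 0}
    - {"x": -4,"y": 0,"z": 0,"wx": 0,"wy": 0,"wz": 0}
    - {"x": -4,"y": 0,"z": 0,"wx": 0,"wy": 0,"wz": 0}

```text
clock: 6.17
tcp_pos: [480.7, -114.8, 24.5]
tcp_rot: [-3.139, -0.012, 3.038]
ft_force: [-16.4, 2.5, 10.7]
width: 85.4
gripper_force: 8.3
```

```bash
python3 go.py -71 -100 24
```

```text
t 6.17 tcp loc [-72.6 -99.9  24.5] tip14 [ -72.7 -100.    10.5] F [-16.4   2.5  10.7] w 85.4
shift [-1.6 -0.1  0.5] rot [-0.2 -0.7 -0. ] joints [ 0.58  0.57 -0.54  2.1   0.51  0.62  1.14]
```

Call:
step_arm:
  series:
    - {"x": 10,"y": 0,"z": 0,"wx": 0,"wy": 0,"wz": 0}
    - {"x": 40,"y": 0,"z": -10,"wx": 0,"wy": 0,"wz": 0}
    - {"x": 50,"y": 20,"z": -50,"wx": 0,"wy": 0,"wz": 0}
    - {"x": 50,"y": 50,"z": -78,"wx": 0,"wy": 0,"wz": 0}
    - {"x": 50,"y": 80,"z": -106,"wx": 0,"wy": 0,"wz": 0}
  claw: 0

```text
clock: 6.58
tcp_pos: [446.3, -32.3, 131.2]
tcp_rot: [-3.141, 0.006, 3.036]
ft_force: [2.8, 0.5, -0.2]
width: 25.6
gripper_force: 0.0
```

```bash
python3 go.py -71 40 154 30 14; python3 - <<'E'
from go import *
im,d=manip.get_image('top'); cv2.imwrite('t1.png',im[:,:,::-1])
g=cv2.resize(im[80:200,230:450],(800,436),interpolation=2)[:,:,::-1].copy(); cv2.imwrite('pics/t1.png',g)
for L in [[60,-200,51],[-60,-200,51],[60,-40,51],[-60,-40,51]]: print(L,((proj('top',W(p,L))[0]-[230,80])*800/220).round())
E
```

```text
t 6.58 tcp loc [-115.3  -21.4  131.2] tip14 [-115.2  -21.4  117.2] F [ 2.8  0.5 -0.2] w 25.6
shift [-37.3  61.5 -34.7] rot [ -0.1 -29.7  -0.1] joints [ 0.58  0.33 -0.71  2.14  0.31  0.76  1.13]
[60, -200, 51] [531. 221.]
[-60, -200, 51] [516. 400.]
[60, -40, 51] [290. 192.]
[-60, -40, 51] [271. 371.]
```

View pics/t1.png

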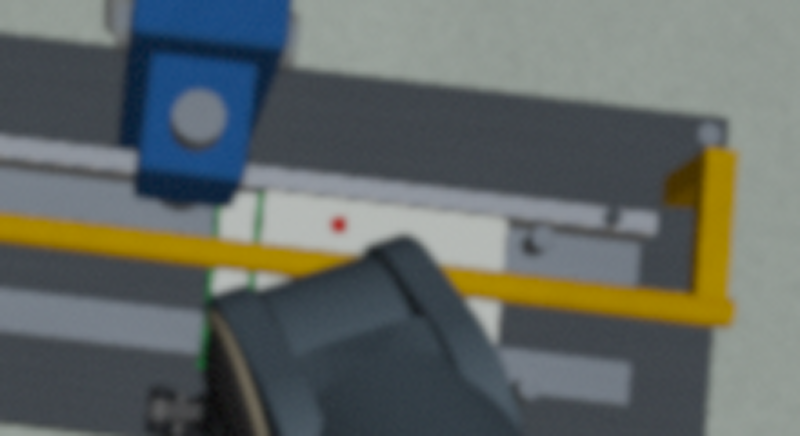

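The top view shows the stack squared against the fence. Its +y end is at column 208, which is local y of about +10, and the press arm is above it at (190,150). Next is the lean, then insertion into the groove from the +y side.

Call:
step_arm:
  series:
    - {"x": -7,"y": 13,"z": -7,"wx": 0,"wy": -6,"wz": 0}
    - {"x": -15,"y": 25,"z": -14,"wx": 0,"wy": -12,"wz": 0}
    - {"x": -22,"y": 38,"z": -21,"wx": 0,"wy": -18,"wz": 0}
    - {"x": -30,"y": 50,"z": -28,"wx": 0,"wy": -24,"wz": 0}
    - {"x": -37,"y": 63,"z": -35,"wx": 0,"wy": -29.7,"wz": 0}
  claw: 0

```text
clock: 7.05
tcp_pos: [485.8, 18.5, 161.8]
tcp_rot: [-3.134, 0.474, 3.039]
ft_force: [0.4, 0.1, 0.1]
width: 0.5
gripper_force: 0.0
```

```bash
python3 go.py 4 42 24 30 14
```

```text
t 7.05 tcp loc [-81.1  33.2 161.8] tip14 [-74.7  33.1 149.3] F [0.4 0.1 0.1] w 0.5
shift [-12.1   9.8 147.4] rot [-0.4 -2.8  0.1] joints [ 0.28  0.15 -0.53  2.33  0.82  0.32  0.5 ]
```

Call:
step_arm:
  series:
    - {"x": 0,"y": 5,"z": 0,"wx": -0.4,"wy": -2,"wz": 0}
    - {"x": 0,"y": 9,"z": 0,"wx": -0.4,"wy": -2.8,"wz": 0}
    - {"x": 0,"y": 9,"z": 0,"wx": -0.4,"wy": -2.8,"wz": 0}

```text
clock: 7.3
tcp_pos: [486.4, 27.4, 160.7]
tcp_rot: [-3.139, 0.518, 3.042]
ft_force: [-0.6, -1.0, 0.1]
width: 0.2
gripper_force: 0.0
```

```bash
python3 go.py 4 42 24 30 14
```

```text
t 7.3 tcp loc [-81.5  42.2 160.7] tip14 [-74.5  42.2 148.5] F [-0.6 -1.   0.1] w 0.2
shift [-6.400e+00 -1.000e-01  1.471e+02] rot [-0.1 -0.3  0.2] joints [ 0.2   0.14 -0.47  2.36  1.01  0.29  0.29]
```

Call:
step_arm:
  series:
    - {"x": -3,"y": 0,"z": 20,"wx": 0,"wy": 0,"wz": 0}
    - {"x": -5,"y": 0,"z": 45,"wx": 0,"wy": 0,"wz": 0}
    - {"x": -5,"y": 0,"z": 70,"wx": 0,"wy": 0,"wz": 0}
    - {"x": -6,"y": 0,"z": 90,"wx": 0,"wy": 0,"wz": 0}
    - {"x": -6,"y": 0,"z": 105,"wx": 0,"wy": 0,"wz": 0}

```text
clock: 7.72
tcp_pos: [544.8, 19.6, 70.7]
tcp_rot: [-3.139, 0.516, 3.038]
ft_force: [0.6, 0.2, -0.3]
width: -0.1
gripper_force: 0.0
```

```bash
python3 go.py 4 42 24 30 14
```

```text
t 7.72 tcp loc [-22.6  40.4  70.7] tip14 [-15.7  40.4  58.5] F [ 0.6  0.2 -0.3] w -0.1
shift [ 0.   1.7 39.7] rot [-0.1 -0.4 -0. ] joints [ 0.11  0.41 -0.36  2.32  1.81  0.29 -0.46]
```

Call:
step_arm:
  series:
    - {"x": 0,"y": 1,"z": 12,"wx": 0,"wy": -0.4,"wz": 0}
    - {"x": 0,"y": 2,"z": 24,"wx": 0,"wy": -0.4,"wz": 0}
    - {"x": 0,"y": 2,"z": 34,"wx": 0,"wy": -0.4,"wz": 0}
    - {"x": 0,"y": 2,"z": 39,"wx": 0,"wy": -0.4,"wz": 0}

```text
clock: 8.05
tcp_pos: [563.5, 19.1, 37.0]
tcp_rot: [-3.14, 0.522, 3.036]
ft_force: [0.3, 0.4, 0.3]
width: -0.4
gripper_force: 0.0
```

```bash
python3 go.py 4 -26 24 30 14
```

```text
t 8.05 tcp loc [-3.9 41.8 37. ] tip14 [ 3.  41.7 24.8] F [0.3 0.4 0.3] w -0.4
shift [ -0.5 -67.8   1.4] rot [-0.2 -0.1 -0.1] joints [ 0.17  0.52 -0.42  2.29  1.99  0.37 -0.61]
```

Call:
step_arm:
  series:
    - {"x": 0,"y": -6,"z": 0,"wx": 0,"wy": 0,"wz": 0}
    - {"x": 0,"y": -13,"z": 0,"wx": 0,"wy": 0,"wz": 0}
    - {"x": 0,"y": -20,"z": 0,"wx": 0,"wy": 0,"wz": 0}
    - {"x": 0,"y": -27,"z": 0,"wx": 0,"wy": 0,"wz": 0}
    - {"x": 0,"y": -34,"z": 0,"wx": 0,"wy": 0,"wz": 0}

```text
clock: 8.47
tcp_pos: [558.7, -14.4, 38.5]
tcp_rot: [-3.139, 0.524, 3.039]
ft_force: [0.3, 2.0, -1.1]
width: -0.1
gripper_force: 1.2
```

Call:
step_arm:
  series:
    - {"x": 0,"y": -6,"z": 0,"wx": 0,"wy": 0,"wz": 0}
    - {"x": 0,"y": -11,"z": 0,"wx": 0,"wy": 0,"wz": 0}
    - {"x": 0,"y": -16,"z": 0,"wx": 0,"wy": 0,"wz": 0}
    - {"x": 0,"y": -21,"z": 0,"wx": 0,"wy": 0,"wz": 0}
    - {"x": 0,"y": -25,"z": 0,"wx": 0,"wy": 0,"wz": 0}

```text
clock: 8.88
tcp_pos: [556.5, -39.0, 38.2]
tcp_rot: [-3.139, 0.524, 3.039]
ft_force: [0.0, 4.7, 1.8]
width: 0.1
gripper_force: 2.3
```

```bash
python3 go.py 4 -26 24 30 14
```

```text
t 8.88 tcp loc [ -4.9 -16.6  38.2] tip14 [  2.1 -16.7  26.1] F [0.  4.7 1.8] w 0.1
shift [-0.6 -9.3  2.8] rot [-0.1  0.   0. ] joints [ 0.31  0.51 -0.43  2.31  2.13  0.31 -0.62]
```

Call:
step_arm:
  series:
    - {"x": 0,"y": -3,"z": 1,"wx": 0,"wy": 0,"wz": 0}
    - {"x": 0,"y": -5,"z": 1,"wx": 0,"wy": 0,"wz": 0}
    - {"x": 0,"y": -7,"z": 1,"wx": 0,"wy": 0,"wz": 0}
    - {"x": 0,"y": -9,"z": 1,"wx": 0,"wy": 0,"wz": 0}
    - {"x": 0,"y": -10,"z": 1,"wx": 0,"wy": 0,"wz": 0}

```text
clock: 9.3
tcp_pos: [556.0, -48.2, 37.3]
tcp_rot: [-3.14, 0.523, 3.04]
ft_force: [-1.5, 5.5, 2.2]
width: -0.0
gripper_force: 3.0
```

```bash
python3 go.py 4 -26 24 30 14
```

```text
t 9.3 tcp loc [ -4.5 -25.9  37.3] tip14 [  2.5 -25.9  25.2] F [-1.5  5.5  2.2] w -0.0
shift [-0.7 -0.1  1.8] rot [-0.1 -0.   0.1] joints [ 0.34  0.51 -0.44  2.3   2.15  0.31 -0.62]
```

Call:
step_arm:
  series:
    - {"x": 0,"y": -1,"z": 0,"wx": 0,"wy": 0,"wz": 0}
    - {"x": 0,"y": -2,"z": 0,"wx": 0,"wy": 0,"wz": 0}
    - {"x": 0,"y": -3,"z": 0,"wx": 0,"wy": 0,"wz": 0}
    - {"x": 0,"y": -4,"z": 0,"wx": 0,"wy": 0,"wz": 0}

```text
clock: 9.63
tcp_pos: [555.7, -48.9, 37.4]
tcp_rot: [3.139, 0.522, 3.043]
ft_force: [0.8, 12.2, 1.6]
width: -0.3
gripper_force: 6.2
```

```bash
python3 go.py 4 -26 24 30 14
```

```text
t 9.63 tcp loc [ -4.7 -26.6  37.4] tip14 [  2.3 -26.5  25.3] F [ 0.8 12.2  1.6] w -0.3
shift [-0.8  0.6  1.9] rot [ 0.3 -0.1  0.2] joints [ 0.35  0.51 -0.44  2.3   2.16  0.3  -0.62]
```

Call:
step_arm:
  series:
    - {"x": 0,"y": -2,"z": 0,"wx": 0,"wy": 0,"wz": 0}
    - {"x": 0,"y": -3,"z": 0,"wx": 0,"wy": 0,"wz": 0}
    - {"x": 0,"y": -3,"z": 0,"wx": 0,"wy": 0,"wz": 0}

```text
clock: 9.88
tcp_pos: [555.6, -48.9, 37.5]
tcp_rot: [3.136, 0.521, 3.046]
ft_force: [2.6, 14.9, 1.6]
width: 0.1
gripper_force: 7.9
```

Call:
step_arm:
  series:
    - {"x": 0,"y": 8,"z": 0,"wx": 0,"wy": 0,"wz": 0}
    - {"x": 0,"y": 25,"z": 0,"wx": 0,"wy": 0,"wz": 0}
    - {"x": 0,"y": 30,"z": -25,"wx": 0,"wy": 0,"wz": 0}
    - {"x": 0,"y": 30,"z": -60,"wx": 0,"wy": 0,"wz": 0}
    - {"x": 0,"y": 30,"z": -100,"wx": 0,"wy": 0,"wz": 0}

```text
clock: 10.3
tcp_pos: [518.9, -24.3, 105.9]
tcp_rot: [-3.133, 0.524, 3.037]
ft_force: [-0.4, -0.1, -0.3]
width: 0.1
gripper_force: 0.0
```

```bash
python3 go.py -115 -120 130
```

```text
t 10.3 tcp loc [-43.9  -6.  105.9] tip14 [-36.9  -6.1  93.8] F [-0.4 -0.1 -0.3] w 0.1
shift [  49.3 -114.6  -55.3] rot [-0.5 30.  -0.2] joints [ 0.24  0.3  -0.38  2.36  1.65  0.22 -0.22]
```

Call:
step_arm:
  series:
    - {"x": 15,"y": -25,"z": -17,"wx": 0,"wy": 3,"wz": 0}
    - {"x": 30,"y": -50,"z": -35,"wx": 0,"wy": 10,"wz": 0}
    - {"x": 45,"y": -75,"z": -50,"wx": 0,"wy": 17,"wz": 0}
    - {"x": 49,"y": -100,"z": -55,"wx": -0.5,"wy": 24,"wz": 0}
    - {"x": 49,"y": -115,"z": -55,"wx": -0.5,"wy": 30,"wz": -0.2}
  claw: 85

```text
clock: 10.72
tcp_pos: [480.0, -85.9, 116.1]
tcp_rot: [-3.084, 0.371, 3.027]
ft_force: [0.0, -0.1, 0.2]
width: 60.3
gripper_force: 0.0
```

```bash
python3 go.py -110 -120 25; python3 - <<'E'
from go import *
im,d=manip.get_image('side'); cv2.imwrite('s2.png',im[:,:,::-1])
im2,d=manip.get_image('top'); cv2.imwrite('t2.png',im2[:,:,::-1])
a=cv2.resize(im[130:200,210:340],(800,431),interpolation=2)
b=cv2.resize(im2[120:190,280:410],(800,431),interpolation=2)[:169]
cv2.imwrite('pics/s2.png',np.vstack([a,b])[:,:,::-1])
E
```

```text
t 10.72 tcp loc [-76.2 -71.2 116.1] tip14 [-71.1 -72.1 103. ] F [ 0.  -0.1  0.2] w 60.3
shift [ 64.  -44.9  75.5] rot [-3.4 21.2 -1.3] joints [ 0.58  0.28 -0.61  2.31  0.85  0.34  0.69]
```

View pics/s2.png

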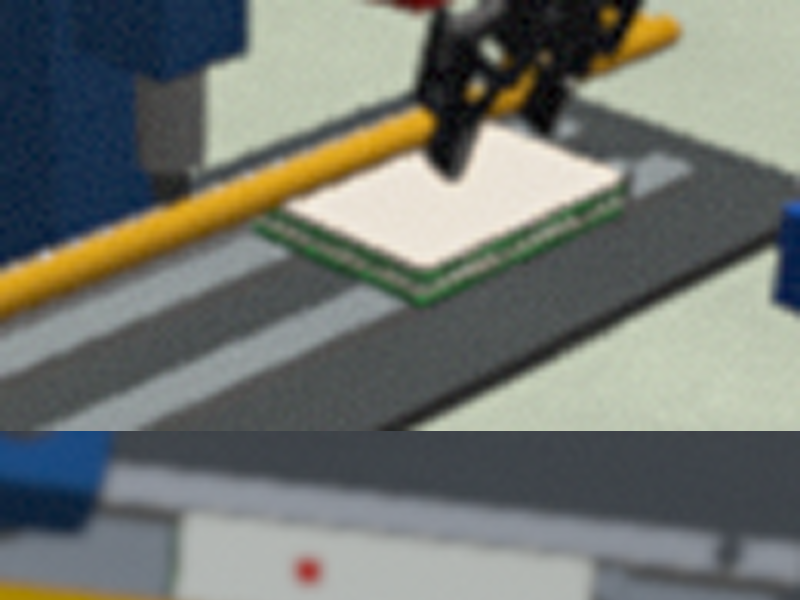

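The stack now looks flush at (430,285) and its +y end is against its line. The mark is at (308,570) in the lower strip. Next is the second x tap.

Call:
step_arm:
  series:
    - {"x": 20,"y": -10,"z": 0,"wx": -1,"wy": 6,"wz": 0}
    - {"x": 40,"y": -22,"z": 0,"wx": -2,"wy": 12,"wz": -1}
    - {"x": 50,"y": -35,"z": 5,"wx": -3.4,"wy": 18,"wz": -1.3}
    - {"x": 60,"y": -45,"z": 15,"wx": -3.4,"wy": 21.2,"wz": -1.3}
    - {"x": 62,"y": -45,"z": 30,"wx": -3.4,"wy": 21.2,"wz": -1.3}

```text
clock: 11.23
tcp_pos: [429.6, -128.9, 67.2]
tcp_rot: [3.141, 0.003, 3.034]
ft_force: [0.7, -0.1, -0.2]
width: 84.7
gripper_force: 0.0
```

```bash
python3 go.py -108 -120 24
```

```text
t 11.23 tcp loc [-121.9 -119.2   67.2] tip14 [-121.8 -119.2   53.2] F [ 0.7 -0.1 -0.2] w 84.7
shift [-13.7  -0.7  43.3] rot [ 0.   0.2 -0.3] joints [ 0.82  0.48 -0.76  2.18  0.54  0.67  1.15]
```

Descend, then push to the earlier stop at TCP local x of about -72.6.

Call:
step_arm:
  series:
    - {"x": 0,"y": 0,"z": 20,"wx": 0,"wy": 0,"wz": 0}
    - {"x": 0,"y": 0,"z": 38,"wx": 0,"wy": 0,"wz": -0.3}
    - {"x": -15,"y": 0,"z": 43,"wx": 0,"wy": 0,"wz": -0.3}
    - {"x": -30,"y": 0,"z": 43,"wx": 0,"wy": 0,"wz": -0.3}
    - {"x": -40,"y": 0,"z": 43,"wx": 0,"wy": 0,"wz": -0.3}

```text
clock: 11.65
tcp_pos: [469.8, -129.5, 24.2]
tcp_rot: [3.141, 0.003, 3.046]
ft_force: [-0.2, 0.6, 0.7]
width: 84.7
gripper_force: 0.0
```

Call:
step_arm:
  series:
    - {"x": -3,"y": 0,"z": 0,"wx": 0,"wy": 0,"wz": 0}
    - {"x": -6,"y": 0,"z": 0,"wx": 0,"wy": 0,"wz": 0}
    - {"x": -8,"y": 0,"z": 0,"wx": 0,"wy": 0,"wz": 0}
    - {"x": -10,"y": 0,"z": 0,"wx": 0,"wy": 0,"wz": 0}

```text
clock: 11.98
tcp_pos: [478.7, -130.2, 25.4]
tcp_rot: [3.14, 0.004, 3.047]
ft_force: [0.4, 0.7, -0.8]
width: 85.0
gripper_force: 0.0
```

```bash
python3 go.py -73 -120 24
```

```text
t 11.98 tcp loc [ -72.9 -115.4   25.4] tip14 [ -72.9 -115.4   11.4] F [ 0.4  0.7 -0.8] w 85.0
shift [ 0.1 -4.6  1.4] rot [0.1 0.2 0.5] joints [ 0.71  0.6  -0.68  2.1   0.63  0.64  1.08]
```

Call:
step_arm:
  series:
    - {"x": -1,"y": 0,"z": 0,"wx": 0,"wy": 0,"wz": 0.5}
    - {"x": -2,"y": 0,"z": 0,"wx": 0,"wy": 0,"wz": 0.5}
    - {"x": -3,"y": 0,"z": 0,"wx": 0,"wy": 0,"wz": 0.5}
    - {"x": -3,"y": 0,"z": 0,"wx": 0,"wy": 0,"wz": 0.5}

```text
clock: 12.32
tcp_pos: [479.4, -130.1, 25.0]
tcp_rot: [3.14, -0.001, 3.039]
ft_force: [-6.3, 0.4, 4.0]
width: 85.0
gripper_force: 3.2
```

```bash
python3 go.py -73 -120 24
```

```text
t 12.32 tcp loc [ -72.3 -115.3   25. ] tip14 [ -72.3 -115.3   11. ] F [-6.3  0.4  4. ] w 85.0
shift [ 0.7 -4.7  1. ] rot [ 0.1 -0.   0. ] joints [ 0.71  0.6  -0.67  2.1   0.62  0.65  1.07]
```

Call:
step_arm:
  series:
    - {"x": -2,"y": 0,"z": 0,"wx": 0,"wy": 0,"wz": 0}
    - {"x": -3,"y": 0,"z": 0,"wx": 0,"wy": 0,"wz": 0}
    - {"x": -3,"y": 0,"z": 0,"wx": 0,"wy": 0,"wz": 0}

```text
clock: 12.57
tcp_pos: [479.3, -130.2, 24.5]
tcp_rot: [3.141, -0.007, 3.039]
ft_force: [-12.7, 1.2, 8.4]
width: 85.0
gripper_force: 6.3
```

Call:
step_arm:
  series:
    - {"x": 12,"y": 0,"z": 0,"wx": 0,"wy": 0,"wz": 0}
    - {"x": 40,"y": 0,"z": -10,"wx": 0,"wy": 0,"wz": 0}
    - {"x": 50,"y": -30,"z": -40,"wx": 0,"wy": -4,"wz": 0}
    - {"x": 50,"y": -55,"z": -70,"wx": 0,"wy": -10,"wz": 0}
    - {"x": 40,"y": -80,"z": -100,"wx": 0,"wy": -16,"wz": 0}
  claw: 0

```text
clock: 12.98
tcp_pos: [434.8, -206.5, 125.6]
tcp_rot: [3.141, 0.286, 3.04]
ft_force: [-0.7, -0.2, -0.3]
width: 24.8
gripper_force: 0.0
```

```bash
python3 go.py -71 -230 154 30 14
```

```text
t 12.98 tcp loc [-108.7 -195.9  125.6] tip14 [-104.8 -195.9  112.1] F [-0.7 -0.2 -0.3] w 24.8
shift [-40.9 -34.2 -30.3] rot [  0.  -13.6   0.1] joints [ 1.17  0.34 -0.88  2.24  0.47  0.44  1.42]
```

Call:
step_arm:
  series:
    - {"x": -10,"y": -10,"z": -10,"wx": 0,"wy": -4,"wz": 0}
    - {"x": -20,"y": -20,"z": -20,"wx": 0,"wy": -8,"wz": 0}
    - {"x": -30,"y": -34,"z": -30,"wx": 0,"wy": -12,"wz": 0}
    - {"x": -36,"y": -34,"z": -30,"wx": 0,"wy": -13.6,"wz": 0}
    - {"x": -36,"y": -34,"z": -30,"wx": 0,"wy": -13.6,"wz": 0}

```text
clock: 13.4
tcp_pos: [458.3, -244.9, 164.1]
tcp_rot: [3.139, 0.523, 3.033]
ft_force: [-0.4, -1.5, -0.0]
width: -0.1
gripper_force: 0.0
```

```bash
python3 go.py 4 -230 24 30 14
```

```text
t 13.4 tcp loc [ -81.5 -231.6  164.1] tip14 [ -74.5 -231.6  152. ] F [-0.4 -1.5 -0. ] w -0.1
shift [ -4.1   1.7 150.1] rot [-0.  -0.1 -0.3] joints [ 1.42  0.33 -1.02  2.26  0.41  0.23  1.57]
```

Call:
step_arm:
  series:
    - {"x": -2,"y": 0,"z": 20,"wx": 0,"wy": 0,"wz": 0}
    - {"x": -4,"y": 1,"z": 42,"wx": 0,"wy": 0,"wz": 0}
    - {"x": -4,"y": 1,"z": 65,"wx": 0,"wy": 0,"wz": 0}
    - {"x": -4,"y": 1,"z": 85,"wx": 0,"wy": 0,"wz": 0}
    - {"x": -4,"y": 1,"z": 100,"wx": 0,"wy": 0,"wz": 0}

```text
clock: 13.82
tcp_pos: [503.7, -247.8, 93.4]
tcp_rot: [-3.141, 0.519, 3.036]
ft_force: [-0.7, -0.6, 0.0]
width: 0.1
gripper_force: 0.0
```

```bash
python3 go.py 4 -230 24 30 14
```

```text
t 13.82 tcp loc [ -36.  -229.9   93.4] tip14 [ -29.  -229.9   81.3] F [-0.7 -0.6  0. ] w 0.1
shift [-0.2 -0.1 66.1] rot [-0.1 -0.3 -0.1] joints [ 1.2   0.53 -0.89  2.23  1.34  0.22  0.67]
```

Call:
step_arm:
  series:
    - {"x": 0,"y": 0,"z": 12,"wx": 0,"wy": 0,"wz": 0}
    - {"x": 0,"y": 0,"z": 24,"wx": 0,"wy": 0,"wz": 0}
    - {"x": 0,"y": 0,"z": 36,"wx": 0,"wy": 0,"wz": 0}
    - {"x": 0,"y": 0,"z": 44,"wx": 0,"wy": 0,"wz": 0}
    - {"x": 0,"y": 0,"z": 48,"wx": 0,"wy": 0,"wz": 0}

```text
clock: 14.23
tcp_pos: [527.2, -249.6, 51.3]
tcp_rot: [3.141, 0.518, 3.037]
ft_force: [-0.1, -0.1, -0.0]
width: -0.2
gripper_force: 0.0
```

```bash
python3 go.py 4 -230 24 30 14
```

```text
t 14.23 tcp loc [ -12.4 -229.2   51.3] tip14 [  -5.5 -229.2   39.1] F [-0.1 -0.1 -0. ] w -0.2
shift [-0.7 -0.8 17.8] rot [ 0.  -0.3 -0.1] joints [ 1.12  0.64 -0.83  2.2   1.69  0.26  0.34]
```

Call:
step_arm:
  series:
    - {"x": 0,"y": 0,"z": 8,"wx": 0,"wy": -0.3,"wz": 0}
    - {"x": 0,"y": 0,"z": 15,"wx": 0,"wy": -0.3,"wz": 0}
    - {"x": 0,"y": 4,"z": 18,"wx": 0,"wy": -0.3,"wz": 0}
    - {"x": 0,"y": 8,"z": 18,"wx": 0,"wy": -0.3,"wz": 0}

```text
clock: 14.57
tcp_pos: [536.4, -243.1, 36.2]
tcp_rot: [3.14, 0.523, 3.035]
ft_force: [-0.1, 0.1, -1.0]
width: 0.2
gripper_force: 0.0
```

```bash
python3 go.py 5 -180 24 30 14
cat > press.py <<'E'
from go import *
# press y: fit projected press silhouette edges; column front vertical edges & arm bottom edges
def run(files,y0=32):
    best={}
    for n,f in files:
        g=cv2.imread(f,0).astype(np.float32); gm=np.hypot(cv2.Sobel(g,5,1,0),cv2.Sobel(g,5,0,1))
        S=[]
        L={'top':[([15,-30,151],[15,30,151]),([15,-30,151],[60,-30,151]),([25,30,151],[70,30,151])],
           'side':[([80,42.5,60],[80,42.5,140]),([155,42.5,60],[155,42.5,240]),([15,-30,151],[15,-30,190]),([42,-17,150],[42,-17,90]) ]}[n]
        ys=np.arange(y0-14,y0+14,.5)
        for y in ys:
            tot=0
            for a,b in L:
                P=np.linspace(a,b,40)+[0,y,0]; q=proj(n,W(p,P)).astype(np.float32)
                tot+=cv2.remap(gm,q[:,0],q[:,1],1).mean()
            S.append(tot)
        i=np.argsort(S)[::-1][:4]; print(n,ys[i],np.round(np.array(S)[i]))
run([('top','top0.png'),('side','side0.png')])
for n in ('top','side'):
    im=cv2.imread(n+'0.png'); hsv=cv2.cvtColor(im,40)
    m=cv2.inRange(hsv,(95,110,40),(125,255,255))
    k,l,st,ce=cv2.connectedComponentsWithStats(m)
    for i in range(1,k):
        if st[i,4]>300: print(n,st[i],ce[i].round(1))
E
python3 press.py
```

```text
t 14.57 tcp loc [  -3.9 -221.8   36.2] tip14 [   3.1 -221.8   24.1] F [-0.1  0.1 -1. ] w 0.2
shift [-1.4 41.8  1. ] rot [-0.  -0.  -0.2] joints [ 1.12  0.7  -0.87  2.2   1.81  0.32  0.24]
top [34.  33.5 33.  34.5] [372. 372. 370. 368.]
side [31.5 31.  32.  30.5] [632. 631. 630. 627.]
top [ 263   54   49   82 2884] [285.6  90.9]
top [  73   91   62   70 2940] [103.3 125.2]
top [ 362  228   77   59 1824] [403.  256.8]
side [    0     0   336   198 49917] [141.4  80.6]
side [ 418    0   34  134 1384] [434.8  76.1]
side [451   4  32  86 723] [466.6  54.8]
side [ 336  155   56   35 1206] [363.1 171.7]
side [  76  220   71   48 1920] [110.1 243. ]
```

Call:
step_arm:
  series:
    - {"x": 0,"y": 6,"z": 0,"wx": 0,"wy": 0,"wz": 0}
    - {"x": 0,"y": 11,"z": 0,"wx": 0,"wy": 0,"wz": 0}
    - {"x": -0.5,"y": 18,"z": 0,"wx": 0,"wy": 0,"wz": -0.2}
    - {"x": -1,"y": 25,"z": 0.5,"wx": 0,"wy": 0,"wz": -0.2}
    - {"x": -1.4,"y": 32,"z": 1,"wx": 0,"wy": 0,"wz": -0.2}

```text
clock: 14.98
tcp_pos: [540.8, -212.9, 36.6]
tcp_rot: [-3.137, 0.523, 3.038]
ft_force: [-2.8, -4.8, 1.0]
width: -0.1
gripper_force: 2.2
```

```bash
python3 go.py 6 -120 24 30 14
```

```text
t 14.98 tcp loc [  -2.6 -191.3   36.6] tip14 [   4.4 -191.4   24.4] F [-2.8 -4.8  1. ] w -0.1
shift [-1.2 71.3  0.9] rot [-0.3 -0.  -0. ] joints [ 1.09  0.71 -0.92  2.22  1.85  0.39  0.15]
```

Call:
step_arm:
  series:
    - {"x": 0,"y": 7,"z": 0,"wx": 0,"wy": 0,"wz": 0}
    - {"x": 0,"y": 14,"z": 0,"wx": 0,"wy": 0,"wz": 0}
    - {"x": -0.5,"y": 21,"z": 0,"wx": 0,"wy": 0,"wz": 0}
    - {"x": -0.5,"y": 28,"z": 0.5,"wx": 0,"wy": 0,"wz": 0}
    - {"x": -0.5,"y": 35,"z": 0.5,"wx": 0,"wy": 0,"wz": 0}

```text
clock: 15.4
tcp_pos: [545.6, -177.0, 36.3]
tcp_rot: [-3.14, 0.524, 3.039]
ft_force: [-3.0, -4.0, 1.3]
width: 0.1
gripper_force: 2.1
```

Call:
step_arm:
  series:
    - {"x": 0,"y": 7,"z": 0,"wx": 0,"wy": 0,"wz": 0}
    - {"x": 0,"y": 14,"z": 0,"wx": 0,"wy": 0,"wz": 0}
    - {"x": -0.5,"y": 21,"z": 0,"wx": 0,"wy": 0,"wz": 0}
    - {"x": -0.5,"y": 28,"z": 0.5,"wx": 0,"wy": 0,"wz": 0}
    - {"x": -0.5,"y": 34,"z": 0.5,"wx": 0,"wy": 0,"wz": 0}

```text
clock: 15.82
tcp_pos: [549.9, -142.5, 36.1]
tcp_rot: [-3.141, 0.524, 3.04]
ft_force: [-2.2, -2.9, 1.9]
width: 0.2
gripper_force: 1.9
```

```bash
python3 go.py 6 -98 24 30 14
```

```text
t 15.82 tcp loc [  -0.8 -120.3   36.1] tip14 [   6.2 -120.3   24. ] F [-2.2 -2.9  1.9] w 0.2
shift [ 0.1 22.3 -0.1] rot [-0.   0.   0.1] joints [ 0.99  0.74 -1.    2.26  1.89  0.52 -0.01]
```

Call:
step_arm:
  series:
    - {"x": 0,"y": 6,"z": 0,"wx": 0,"wy": 0,"wz": 0}
    - {"x": 0,"y": 11,"z": 0,"wx": 0,"wy": 0,"wz": 0}
    - {"x": 0,"y": 15,"z": 0,"wx": 0,"wy": 0,"wz": 0}
    - {"x": 0,"y": 17,"z": 0,"wx": 0,"wy": 0,"wz": 0}
    - {"x": 0,"y": 18,"z": 0,"wx": 0,"wy": 0,"wz": 0}

```text
clock: 16.23
tcp_pos: [551.7, -125.1, 36.1]
tcp_rot: [-3.141, 0.524, 3.04]
ft_force: [-2.2, -3.5, 1.9]
width: -0.1
gripper_force: 1.9
```

```bash
python3 go.py 6 -98 24 30 14; python3 - <<'E'
from go import *
im,d=manip.get_image('side'); cv2.imwrite('s3.png',im[:,:,::-1])
im2,d=manip.get_image('top'); cv2.imwrite('t3.png',im2[:,:,::-1])
a=cv2.resize(im[130:200,200:320],(800,467),interpolation=2)[:320]
b=cv2.resize(im2[120:190,250:370],(800,467),interpolation=2)[:280]
cv2.imwrite('pics/s3.png',np.vstack([a,b])[:,:,::-1])
for n in ('top','side'): manip.get_image(n); print(n,[(l,np.round(loc(atz(n,q['location'],z)),1).tolist(),round(q['confidence'],2)) for l,z in (('mark',51),('tip',63)) for q in manip.pinpoint(n,l)[:1]])
E
```

```text
t 16.23 tcp loc [  -0.8 -102.8   36.1] tip14 [   6.2 -102.8   23.9] F [-2.2 -3.5  1.9] w -0.1
shift [ 0.1  4.8 -0.1] rot [-0.   0.   0.1] joints [ 0.96  0.74 -1.01  2.26  1.89  0.55 -0.04]
top [('mark', [[45.6, 14.4, 51.0]], 0.86)]
side [('mark', [[25.9, 30.9, 51.0]], 0.69), ('tip', [[46.7, 34.6, 63.0]], 0.97)]
```

View pics/s3.png

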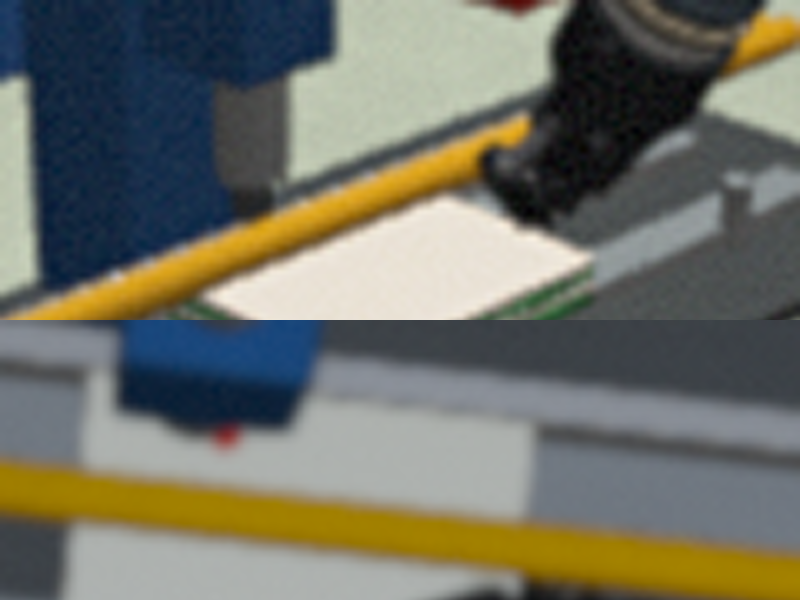

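```bash
python3 - <<'E'
from go import *
f=lambda c,r:[250+c*.15,120+(r-320)*.15]
print('spot',loc(atz('top',f(228,438),51)).round(1))
print('ends z51',loc(atz('top',[f(82,400),f(530,440),f(525,500)],51)).round(1))
for z in (100,130,150): print('ram',z,loc(atz('top',f(190,428),z)).round(1))
print('arm corners front bottom z151',loc(atz('top',[f(118,408),f(300,428)],151)).round(1))
# side ram edges cols 214..290 row~150; punch 232..272 row 200
h=lambda c,r:[200+c*.15,130+r*.15]
for y in (28,30,32,34,36): print(y,[((proj('side',W(p,[42,y+o,z]))[0]-[200,130])/.15).round(0).tolist() for o,z in((0,63),(0,110),(0,90))])
E
```

```text
spot [[40.6 19.3 51. ]]
ends z51 [[ 48.1  72.9  51. ]
 [ 52.9 -88.4  51. ]
 [ 30.9 -88.7  51. ]]
ram 100 [[ 29.2  35.2 100. ]]
ram 130 [[ 21.1  36.4 130. ]]
ram 150 [[ 15.6  37.2 150. ]]
arm corners front bottom z151 [[ 19.1  60.8 151. ]
 [ 19.6   2.2 151. ]]
28 [[257.0, 233.0], [257.0, 139.0], [257.0, 179.0]]
30 [[254.0, 234.0], [253.0, 140.0], [254.0, 181.0]]
32 [[251.0, 235.0], [250.0, 141.0], [251.0, 182.0]]
34 [[248.0, 237.0], [247.0, 143.0], [247.0, 183.0]]
36 [[245.0, 238.0], [244.0, 144.0], [244.0, 184.0]]
```

The side view shows the flush stack with the punch at (252,210). In the top view the red spot at (228,438) is still on the -y side of the ram. Spot local y is about 21.5 and tip local y about 32, so about 10.5 mm remains.

Call:
step_arm:
  series:
    - {"x": 0,"y": 3,"z": 0,"wx": 0,"wy": 0,"wz": 0}
    - {"x": 0,"y": 6,"z": 0,"wx": 0,"wy": 0,"wz": 0}
    - {"x": 0,"y": 8.5,"z": 0,"wx": 0,"wy": 0,"wz": 0}
    - {"x": 0,"y": 10,"z": 0,"wx": 0,"wy": 0,"wz": 0}
    - {"x": 0,"y": 10.5,"z": 0,"wx": 0,"wy": 0,"wz": 0}

```text
clock: 17.05
tcp_pos: [552.9, -114.7, 36.1]
tcp_rot: [-3.141, 0.524, 3.04]
ft_force: [0.1, -1.8, 0.2]
width: -0.0
gripper_force: 1.3
```

```bash
python3 go.py 6 -98 24 30 14
```

```text
t 17.05 tcp loc [ -0.7 -92.3  36.1] tip14 [  6.3 -92.3  24. ] F [ 0.1 -1.8  0.2] w -0.0
shift [ 0.3 -5.7 -0.1] rot [-0.   0.   0.1] joints [ 0.94  0.74 -1.02  2.27  1.89  0.57 -0.06]
```

Call:
step_arm:
  series:
    - {"x": 0,"y": -6,"z": 0,"wx": 0,"wy": 0,"wz": 0}
    - {"x": 0,"y": -14,"z": 0,"wx": 0,"wy": 0,"wz": 0}
    - {"x": 0,"y": -14,"z": -30,"wx": 0,"wy": 0,"wz": 0}
    - {"x": 0,"y": -14,"z": -65,"wx": 0,"wy": 0,"wz": 0}
    - {"x": 0,"y": -14,"z": -100,"wx": 0,"wy": 0,"wz": 0}

```text
clock: 17.47
tcp_pos: [502.1, -123.4, 120.8]
tcp_rot: [3.139, 0.523, 3.038]
ft_force: [-0.7, -0.5, -0.2]
width: -0.0
gripper_force: 0.0
```

```bash
python3 go.py -115 2 110
```

```text
t 17.47 tcp loc [ -50.4 -106.3  120.8] tip14 [ -43.4 -106.2  108.7] F [-0.7 -0.5 -0.2] w -0.0
shift [ 61.4 108.3 -22.6] rot [ 0.2 29.9  0. ] joints [ 1.09  0.45 -1.07  2.32  1.48  0.35  0.27]
```

Call:
step_arm:
  series:
    - {"x": 25,"y": 15,"z": -10,"wx": 0,"wy": 3,"wz": 0}
    - {"x": 45,"y": 40,"z": -20,"wx": 0,"wy": 9,"wz": 0}
    - {"x": 61,"y": 65,"z": -23,"wx": 0,"wy": 15,"wz": 0}
    - {"x": 61,"y": 90,"z": -23,"wx": 0,"wy": 21,"wz": 0}
    - {"x": 61,"y": 108,"z": -23,"wx": 0,"wy": 27,"wz": 0}
  claw: 85

```text
clock: 17.88
tcp_pos: [449.2, -8.2, 111.1]
tcp_rot: [-3.141, 0.048, 3.041]
ft_force: [1.2, -1.3, 0.3]
width: 60.2
gripper_force: 0.0
```

```bash
python3 go.py -112 2 60
```

```text
t 17.88 tcp loc [-114.9    2.9  111.1] tip14 [-114.2    2.9   97.1] F [ 1.2 -1.3  0.3] w 60.2
shift [-0.4 -0.9 51.2] rot [-0.   2.8  0.2] joints [ 0.89  0.59 -1.24  2.17  0.78  0.88  0.65]
```

Call:
step_arm:
  series:
    - {"x": 0,"y": -1,"z": 20,"wx": 0,"wy": 2.8,"wz": 0.2}
    - {"x": 0,"y": -1,"z": 45,"wx": 0,"wy": 2.8,"wz": 0.2}
    - {"x": 0,"y": -1,"z": 70,"wx": 0,"wy": 2.8,"wz": 0.2}
    - {"x": 0,"y": -1,"z": 86,"wx": 0,"wy": 2.8,"wz": 0.2}

```text
clock: 18.22
tcp_pos: [453.9, -11.7, 22.1]
tcp_rot: [3.141, 0.002, 3.035]
ft_force: [-0.0, -0.7, -0.1]
width: 85.3
gripper_force: 0.0
```

```bash
python3 go.py -73 2 24
```

```text
t 18.22 tcp loc [-1.098e+02 -1.000e-01  2.210e+01] tip14 [-1.098e+02 -1.000e-01  8.100e+00] F [-0.  -0.7 -0.1] w 85.3
shift [-36.8   2.2  -1.9] rot [ 0.   0.1 -0.2] joints [ 0.74  0.73 -1.05  2.18  0.95  0.79  0.52]
```

Call:
step_arm:
  series:
    - {"x": -10,"y": 2,"z": -2,"wx": 0,"wy": 0,"wz": -0.2}
    - {"x": -20,"y": 2,"z": -2,"wx": 0,"wy": 0,"wz": -0.2}
    - {"x": -28,"y": 2,"z": -2,"wx": 0,"wy": 0,"wz": -0.2}
    - {"x": -33,"y": 2,"z": -2,"wx": 0,"wy": 0,"wz": -0.2}
    - {"x": -36,"y": 2,"z": -2,"wx": 0,"wy": 0,"wz": -0.2}

```text
clock: 18.63
tcp_pos: [491.3, -13.5, 27.3]
tcp_rot: [-3.141, 0.004, 3.038]
ft_force: [-3.9, -0.6, 3.7]
width: 85.2
gripper_force: 2.2
```

```bash
python3 go.py -73 2 24
```

```text
t 18.63 tcp loc [-72.4   2.   27.3] tip14 [-72.3   2.   13.3] F [-3.9 -0.6  3.7] w 85.2
shift [0.6 0.  3.3] rot [-0.   0.3 -0. ] joints [ 0.72  0.76 -1.04  2.1   0.93  0.84  0.57]
```

Call:
step_arm:
  series:
    - {"x": 5,"y": 0,"z": 0,"wx": 0,"wy": 0,"wz": 0}
    - {"x": 6,"y": 0,"z": 4,"wx": 0,"wy": 0.3,"wz": 0}
    - {"x": 3,"y": 0,"z": 4,"wx": 0,"wy": 0.3,"wz": 0}
    - {"x": 0,"y": 0,"z": 4,"wx": 0,"wy": 0.3,"wz": 0}
    - {"x": -3,"y": 0,"z": 4,"wx": 0,"wy": 0.3,"wz": 0}

```text
clock: 19.05
tcp_pos: [491.2, -13.8, 21.9]
tcp_rot: [-3.139, -0.006, 3.039]
ft_force: [-11.1, -0.4, 8.2]
width: 85.3
gripper_force: 5.7
```

Call:
step_arm:
  series:
    - {"x": -1,"y": 0,"z": 0,"wx": 0,"wy": 0,"wz": 0}
    - {"x": -2,"y": 0,"z": 0,"wx": 0,"wy": 0,"wz": 0}
    - {"x": -2,"y": 0,"z": 0,"wx": 0,"wy": 0,"wz": 0}

```text
clock: 19.3
tcp_pos: [491.1, -13.8, 21.6]
tcp_rot: [-3.138, -0.01, 3.039]
ft_force: [-10.2, 0.8, 5.7]
width: 85.1
gripper_force: 4.9
```

```bash
python3 go.py -73 2 24
```

```text
t 19.3 tcp loc [-72.6   1.7  21.6] tip14 [-72.7   1.6   7.6] F [-10.2   0.8   5.7] w 85.1
shift [ 0.5  0.3 -2.4] rot [-0.2 -0.6  0.1] joints [ 0.71  0.78 -1.04  2.09  0.93  0.85  0.57]
```

Now retract clear of the bed and check.

Call:
step_arm:
  series:
    - {"x": 10,"y": 0,"z": -1,"wx": 0,"wy": 0,"wz": 0}
    - {"x": 40,"y": 0,"z": -5,"wx": 0,"wy": 0,"wz": 0}
    - {"x": 50,"y": -30,"z": -40,"wx": 0,"wy": 0,"wz": 0}
    - {"x": 50,"y": -65,"z": -75,"wx": 0,"wy": 0,"wz": 0}
    - {"x": 50,"y": -100,"z": -110,"wx": 0,"wy": 0,"wz": 0}

```text
clock: 19.72
tcp_pos: [435.8, -93.4, 118.5]
tcp_rot: [-3.14, -0.003, 3.043]
ft_force: [1.1, -0.2, -0.3]
width: 85.0
gripper_force: 0.0
```

Call:
step_arm:
  series:
    - {"x": 0,"y": -40,"z": 0,"wx": 0,"wy": 0,"wz": 0}
    - {"x": 0,"y": -80,"z": 0,"wx": 0,"wy": 0,"wz": 0}
    - {"x": 0,"y": -120,"z": 0,"wx": 0,"wy": 0,"wz": 0}
    - {"x": 0,"y": -120,"z": 0,"wx": 0,"wy": 0,"wz": 0}

```text
clock: 20.05
tcp_pos: [423.4, -221.9, 116.9]
tcp_rot: [-3.137, -0.002, 3.025]
ft_force: [-1.0, -0.3, -0.4]
width: 85.1
gripper_force: 0.0
```

```bash
python3 go.py -73 2 24; python3 - <<'E'
from go import *
im,d=manip.get_image('side'); cv2.imwrite('s4.png',im[:,:,::-1])
im2,d=manip.get_image('top'); cv2.imwrite('t4.png',im2[:,:,::-1])
a=cv2.resize(im[145:205,200:300],(800,480),interpolation=2)[:340]
a=cv2.resize(im[145:195,190:310],(800,333),interpolation=2)
b=cv2.resize(im2[125:164,240:360],(800,260),interpolation=2)
cv2.imwrite('pics/s4.png',np.vstack([a,b])[:,:,::-1])
for n in ('top','side'): print(n,[(l,np.round(loc(atz(n,q['location'],z)),1).tolist(),round(q['confidence'],2)) for l,z in (('mark',51),('tip',63)) for q in manip.pinpoint(n,l)[:1]])
E
```

```text
t 20.05 tcp loc [-118.5 -212.3  116.9] tip14 [-118.6 -212.3  102.9] F [-1.  -0.3 -0.4] w 85.1
shift [-42.8 215.3  91.8] rot [-0.3 -0.1 -0.8] joints [ 1.32  0.66 -1.24  2.07  0.77  0.99  1.12]
top [('mark', [[43.9, 26.2, 51.0]], 0.6)]
side [('mark', [[38.1, 34.7, 51.0]], 0.58), ('tip', [[36.8, 30.4, 63.0]], 0.89)]
```

View pics/s4.png

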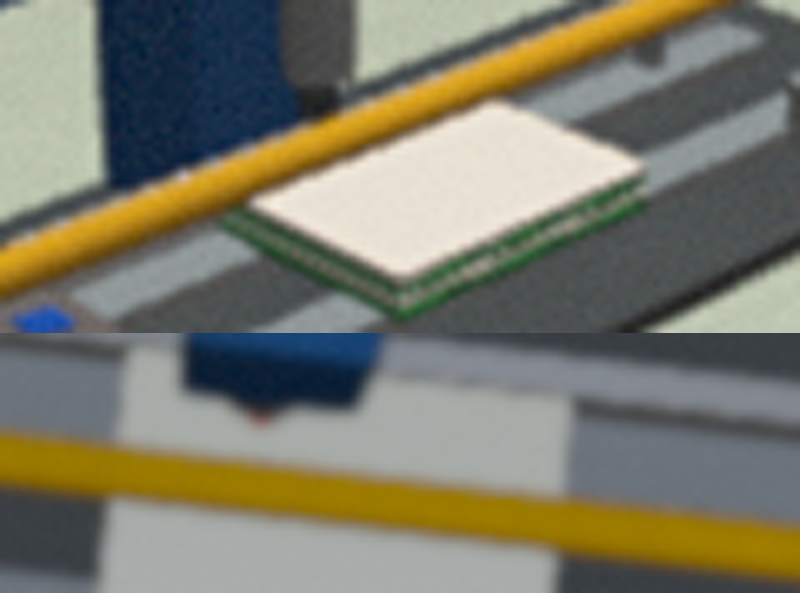

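```bash
python3 - <<'E'
from go import *
g=cv2.GaussianBlur(cv2.imread('t4.png',0).astype(np.float32),(0,0),.8)
def edge(x,z,lo,hi,img,n,ax=1,up=None):
    t=np.arange(lo,hi,.25); P=np.array([[x,v,z] if ax else [v,x,z] for v in t]); q=proj(n,W(p,P)).astype(np.float32)
    v=cv2.remap(img,q[:,0],q[:,1],1).ravel(); G=np.gradient(v)
    k=(np.abs(G) if up is None else up*G).argmax(); return t[k]
for x in (52,35,-15,-30,-50): print(x,'y ends z51',edge(x,51,66,96,g,'top',1,-1),edge(x,51,-95,-65,g,'top',1,1))
print('front edge x', [edge(y,51,-75,-45,g,'top',0,1) for y in (-60,-30,0,30,60)])
f=lambda c,r:[240+c*.15,125+(r-333)*.15]
print('spot sliver',loc(atz('top',f(261,417),51)).round(1))
print('arm',loc(atz('top',[f(184,388),f(358,406)],151)).round(1))
h=lambda c,r:[190+c*.15,145+r*.15]
s=cv2.GaussianBlur(cv2.imread('s4.png',0).astype(np.float32),(0,0),.8)
print('side ends',[(x,edge(x,51,66,100,s,'side',1,-1),edge(x,51,-95,-65,s,'side',1,None)) for x in (-20,-30,-40,-50)])
# ram centre from side image, averaged z
from collections import Counter
for z in (100,105,110,115,120):
    q=proj('side',W(p,[[42,32,z]]))[0]; r=int(round(q[1])); row=s[r,int(q[0])-14:int(q[0])+15]; G=np.gradient(row); 
    print(z,q.round(1),np.round(row).astype(int).tolist())
print([ (y,proj('side',W(p,[[42,y,110]]))[0].round(1)) for y in (28,32,36)])
E
```

```text
52 y ends z51 83.0 -78.25
35 y ends z51 83.75 -77.75
-15 y ends z51 83.5 -78.0
-30 y ends z51 82.75 -76.5
-50 y ends z51 81.5 -78.0
front edge x [np.float64(-60.75), np.float64(-60.5), np.float64(-60.25), np.float64(-60.75), np.float64(-60.75)]
spot sliver [[39.3 31.3 51. ]]
arm [[ 18.9  61.  151. ]
 [ 19.8   5.1 151. ]]
side ends [(-20, np.float64(86.5), np.float64(-77.25)), (-30, np.float64(86.75), np.float64(-77.5)), (-40, np.float64(85.75), np.float64(-76.75)), (-50, np.float64(83.25), np.float64(-75.25))]
100 [237.6 154.3] [43, 42, 42, 41, 41, 42, 42, 41, 43, 52, 61, 66, 69, 70, 72, 73, 73, 74, 79, 99, 138, 174, 189, 189, 183, 172, 157, 141, 129]
105 [237.5 152.7] [42, 42, 43, 43, 42, 42, 42, 40, 44, 54, 62, 66, 69, 71, 72, 72, 73, 75, 78, 97, 135, 173, 190, 191, 190, 187, 181, 174, 167]
110 [237.5 151.2] [42, 42, 43, 43, 42, 41, 41, 42, 47, 55, 63, 67, 69, 70, 71, 72, 73, 75, 78, 96, 133, 170, 186, 189, 189, 190, 190, 189, 189]
115 [237.5 149.7] [41, 42, 42, 42, 42, 42, 42, 42, 47, 56, 63, 67, 69, 71, 72, 72, 74, 76, 80, 96, 132, 169, 185, 188, 189, 190, 189, 188, 189]
120 [237.5 148.1] [42, 42, 42, 41, 40, 41, 42, 42, 47, 55, 62, 66, 68, 70, 72, 73, 75, 76, 79, 95, 132, 169, 186, 190, 188, 188, 188, 188, 188]
[(28, array([238.5, 150.8])), (32, array([237.5, 151.2])), (36, array([236.5, 151.6]))]
```

Call:
step_arm:
  series:
    - {"x": -25,"y": 0,"z": 0,"wx": 0,"wy": 0,"wz": 0}
    - {"x": -25,"y": 0,"z": 0,"wx": 0,"wy": 0,"wz": 0}
    - {"x": -25,"y": 0,"z": 0,"wx": 0,"wy": 0,"wz": 0}
    - {"x": -25,"y": 0,"z": 0,"wx": 0,"wy": 0,"wz": 0}
    - {"x": -25,"y": 0,"z": 0,"wx": 0,"wy": 0,"wz": 0}
  claw: 0

```text
clock: 20.77
tcp_pos: [448.9, -214.6, 117.4]
tcp_rot: [-3.14, -0.003, 3.04]
ft_force: [0.6, 0.6, -1.0]
width: 24.9
gripper_force: 0.0
```

```bash
python3 - <<'E'
from go import *
im,d=manip.get_image('wrist'); g=im[:,:,::-1].copy()
c=proj('wrist',W(p,[[-60,-78,51],[-60,-78,27],[0,-78,51]])); print(c.round(1))
u0,v0=int(max(0,min(c[0,0]-70,372))),int(max(0,min(c[0,1]-45,279)))
cr=cv2.resize(g[v0:v0+105,u0:u0+140],(800,600),interpolation=2)
k=800/140
for x in (-40,-58):
  for z in (27,51):
    q=(proj('wrist',W(p,[x,-78,z]))[0]-[u0,v0]+.5)*k; print(x,z,q.round())
    
cv2.imwrite('pics/w5.png',cr)
E
```

```text
[[427.5 254.8]
 [410.6 240.8]
 [415.8 325.5]]
-40 27 [290. 314.]
-40 51 [382. 405.]
-58 27 [307. 198.]
-58 51 [403. 279.]
```

View pics/w5.png

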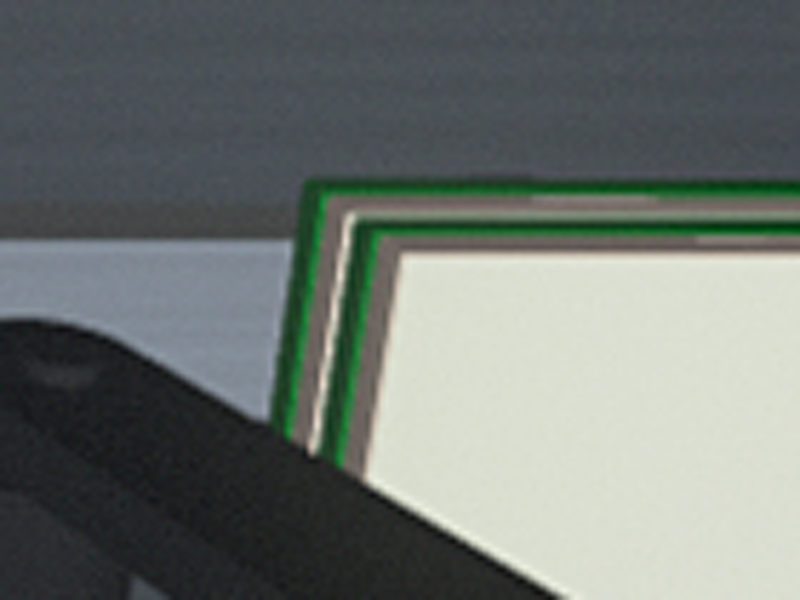

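```bash
python3 - <<'E'
from go import *
im=manip.get_image('wrist')[0]; u0,v0=357,209
c=proj('wrist',W(p,[[-60,-78,51]]))[0]; u0,v0=int(max(0,min(c[0]-70,372))),int(max(0,min(c[1]-45,279))); k=800/140
print(u0,v0)
r=int(v0+300/k); print('row',r); 
for u in range(int(u0+270/k),int(u0+410/k)): print(round((u-u0+.5)*k),im[r,u].tolist(),end=' ; ')
print()
cc=int(u0+600/k)
for v in range(int(v0+165/k),int(v0+270/k)): print(round((v-v0+.5)*k),im[v,cc].tolist(),end=' ; ')
print()
pt=lambda a,b:[u0+a/k-.5,v0+b/k-.5]
for z,px in ((27,287),(33,306),(51,392)):
  print('end y z',z,loc(atz('wrist',pt(px,300),z)).round(1))
for z,py in ((27,181),(51,251)):
  print('front x z',z,loc(atz('wrist',pt(600,py),z)).round(1))
E
```

```text
357 209
row 261
271 [132, 143, 153] ; 277 [133, 143, 154] ; 283 [137, 146, 158] ; 289 [78, 99, 93] ; 294 [30, 65, 40] ; 300 [33, 68, 40] ; 306 [36, 80, 48] ; 311 [29, 130, 53] ; 317 [102, 106, 92] ; 323 [108, 98, 93] ; 329 [111, 104, 96] ; 334 [147, 137, 129] ; 340 [199, 197, 184] ; 346 [100, 108, 93] ; 351 [21, 59, 33] ; 357 [37, 70, 43] ; 363 [35, 79, 46] ; 369 [32, 135, 61] ; 374 [102, 108, 91] ; 380 [111, 102, 99] ; 386 [111, 105, 99] ; 391 [106, 100, 93] ; 397 [191, 178, 166] ; 403 [216, 216, 200] ; 
163 [74, 80, 85] ; 169 [79, 82, 88] ; 174 [69, 77, 80] ; 180 [42, 65, 51] ; 186 [29, 63, 32] ; 191 [29, 103, 47] ; 197 [83, 102, 76] ; 203 [110, 98, 96] ; 209 [130, 120, 114] ; 214 [130, 138, 120] ; 220 [78, 100, 78] ; 226 [24, 57, 30] ; 231 [24, 104, 42] ; 237 [88, 110, 82] ; 243 [109, 97, 95] ; 249 [101, 94, 88] ; 254 [183, 174, 162] ; 260 [223, 222, 207] ; 266 [221, 225, 212] ; 
end y z 27 [[-42.1 -79.   27. ]]
end y z 33 [[-45.3 -79.7  33. ]]
end y z 51 [[-54.9 -79.2  51. ]]
front x z 27 [[-60.5 -37.7  27. ]]
front x z 51 [[-61.7 -54.   51. ]]
```

Ends are flush within about 0.5 mm (local y -79.0 bottom, -79.2 top) and the spot is under the tip within about 1 mm. The top plate is about 1 mm short of the fence compared with the bottom one, so I'll give the upper plates one more light tap.

Call:
step_arm:
  series:
    - {"x": 10,"y": 41,"z": 0,"wx": 0,"wy": 0,"wz": 0}
    - {"x": 20,"y": 82,"z": 0,"wx": 0,"wy": 0,"wz": 0}
    - {"x": 20,"y": 123,"z": 0,"wx": 0,"wy": 0,"wz": 0}
    - {"x": 20,"y": 164,"z": 10,"wx": 0,"wy": 0,"wz": 0}
    - {"x": 20,"y": 200,"z": 30,"wx": 0,"wy": 0,"wz": 0}
  claw: 85

```text
clock: 21.28
tcp_pos: [451.0, -12.8, 88.9]
tcp_rot: [-3.141, 0.003, 3.038]
ft_force: [1.5, 0.3, -1.2]
width: 69.2
gripper_force: 0.0
```

```bash
python3 go.py -85 2 38 -0.5
```

```text
t 21.28 tcp loc [-112.5   -1.5   88.9] tip14 [-112.5   -1.5   74.9] F [ 1.5  0.3 -1.2] w 69.2
shift [-27.4   3.5  51. ] rot [-0.   0.6 -0. ] joints [ 0.84  0.63 -1.18  2.15  0.79  0.89  0.65]
```

Call:
step_arm:
  series:
    - {"x": 0,"y": 3,"z": 25,"wx": 0,"wy": 0.6,"wz": 0}
    - {"x": 0,"y": 3,"z": 47,"wx": 0,"wy": 0.6,"wz": 0}
    - {"x": -8,"y": 3,"z": 51,"wx": 0,"wy": 0.6,"wz": 0}
    - {"x": -18,"y": 3,"z": 51,"wx": 0,"wy": 0.6,"wz": 0}
    - {"x": -27,"y": 3,"z": 51,"wx": 0,"wy": 0.6,"wz": 0}

```text
clock: 21.7
tcp_pos: [478.7, -15.0, 37.2]
tcp_rot: [-3.141, -0.011, 3.038]
ft_force: [-0.3, 0.6, 0.1]
width: 85.0
gripper_force: 0.0
```

```bash
python3 go.py -72.5 2 36 -0.5
```

```text
t 21.7 tcp loc [-84.8  -0.9  37.2] tip14 [-84.9  -0.9  23.2] F [-0.3  0.6  0.1] w 85.0
shift [-12.3   2.9   1.1] rot [-0.  -0.2 -0.1] joints [ 0.74  0.74 -1.06  2.11  0.89  0.85  0.6 ]
```

Call:
step_arm:
  series:
    - {"x": -4,"y": 0,"z": 1,"wx": 0,"wy": 0,"wz": 0}
    - {"x": -8,"y": 0,"z": 1,"wx": 0,"wy": 0,"wz": 0}
    - {"x": -11,"y": 0,"z": 1,"wx": 0,"wy": 0,"wz": 0}
    - {"x": -13,"y": 0,"z": 1,"wx": 0,"wy": 0,"wz": 0}
    - {"x": -15,"y": 0,"z": 1,"wx": 0,"wy": 0,"wz": 0}

```text
clock: 22.12
tcp_pos: [490.9, -16.3, 35.5]
tcp_rot: [-3.14, -0.015, 3.039]
ft_force: [-6.1, 0.3, 3.7]
width: 84.9
gripper_force: 3.2
```

```bash
python3 go.py -72.5 2 36 -0.5
```

```text
t 22.12 tcp loc [-72.5  -0.9  35.5] tip14 [-72.7  -0.9  21.5] F [-6.1  0.3  3.7] w 84.9
shift [ 0.   2.9 -0.5] rot [-0.1 -0.3  0. ] joints [ 0.73  0.75 -1.05  2.08  0.89  0.87  0.61]
```

Call:
step_arm:
  series:
    - {"x": -2,"y": 0,"z": 0,"wx": 0,"wy": 0,"wz": 0}
    - {"x": -3,"y": 0,"z": 0,"wx": 0,"wy": 0,"wz": 0}
    - {"x": -3,"y": 0,"z": 0,"wx": 0,"wy": 0,"wz": 0}

```text
clock: 22.37
tcp_pos: [490.9, -16.3, 34.9]
tcp_rot: [-3.138, -0.02, 3.039]
ft_force: [-9.6, 1.1, 6.5]
width: 85.1
gripper_force: 4.5
```

Call:
step_arm:
  series:
    - {"x": 12,"y": 0,"z": 0,"wx": 0,"wy": 0,"wz": 0}
    - {"x": 42,"y": 0,"z": -5,"wx": 0,"wy": 0,"wz": 0}
    - {"x": 48,"y": -30,"z": -30,"wx": 0,"wy": 0,"wz": 0}
    - {"x": 48,"y": -70,"z": -55,"wx": 0,"wy": 0,"wz": 0}
    - {"x": 48,"y": -110,"z": -80,"wx": 0,"wy": 0,"wz": 0}

```text
clock: 22.78
tcp_pos: [436.8, -111.8, 111.1]
tcp_rot: [-3.14, -0.013, 3.043]
ft_force: [1.8, -0.6, 0.2]
width: 85.2
gripper_force: 0.0
```

Call:
step_arm:
  series:
    - {"x": -5,"y": -40,"z": 0,"wx": 0,"wy": 0,"wz": 0}
    - {"x": -10,"y": -80,"z": 0,"wx": 0,"wy": 0,"wz": 0}
    - {"x": -10,"y": -105,"z": 0,"wx": 0,"wy": 0,"wz": 0}
    - {"x": -10,"y": -105,"z": 0,"wx": 0,"wy": 0,"wz": 0}

```text
clock: 23.12
tcp_pos: [436.0, -223.9, 109.5]
tcp_rot: [-3.138, -0.013, 3.028]
ft_force: [0.8, -0.2, 0.0]
width: 85.2
gripper_force: 0.0
```

```bash
python3 - <<'E'
from go import *
g=cv2.GaussianBlur(manip.get_image('wrist')[0][:,:,0].astype(np.float32),(0,0),.6)
def edge(fix,z,lo,hi,ax,img,n,sgn):
    t=np.arange(lo,hi,.1); P=np.array([[fix,v,z] if ax else [v,fix,z] for v in t]); q=proj(n,W(p,P)).astype(np.float32)
    G=sgn*np.gradient(cv2.remap(img,q[:,0],q[:,1],1).ravel()); return round(t[G.argmax()],1)
print(state()[1].round(),'front x top',[edge(y,51,-68,-54,0,g,'wrist',1) for y in(-65,-55,-45,-35)],'bottom',[edge(y,27,-68,-54,0,g,'wrist',-1) for y in(-65,-55,-45,-35)])
print('end y top',[edge(x,51,-86,-72,1,g,'wrist',1) for x in(-55,-50,-45,-40)],'bottom',[edge(x,27,-86,-72,1,g,'wrist',-1) for x in(-48,-45,-40,-35)])
t=cv2.GaussianBlur(manip.get_image('top')[0][:,:,1].astype(np.float32),(0,0),.8)
print('top cam y ends',[(edge(x,51,70,96,1,t,'top',-1),edge(x,51,-90,-66,1,t,'top',1)) for x in (50,35,-15,-30,-50)])
print('top cam front',[edge(y,51,-75,-45,0,t,'top',1) for y in(-50,-20,10,40,70)])
E
```

```text
[ 436. -220.  110.] front x top [np.float64(-65.1), np.float64(-64.6), np.float64(-62.3), np.float64(-62.6)] bottom [np.float64(-54.4), np.float64(-54.5), np.float64(-54.3), np.float64(-54.4)]
end y top [np.float64(-82.9), np.float64(-83.2), np.float64(-73.5), np.float64(-85.2)] bottom [np.float64(-73.6), np.float64(-74.1), np.float64(-73.5), np.float64(-78.2)]
top cam y ends [(np.float64(83.2), np.float64(-78.1)), (np.float64(83.2), np.float64(-77.6)), (np.float64(83.3), np.float64(-77.4)), (np.float64(83.3), np.float64(-76.6)), (np.float64(81.3), np.float64(-77.7))]
top cam front [np.float64(-60.9), np.float64(-61.6), np.float64(-61.0), np.float64(-60.3), np.float64(-60.4)]
```

```bash
python3 -c "
from bench import manip
print(manip.close_job())"
```

```text
the job is handed in; nothing more can be done
None
```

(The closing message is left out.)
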